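Clamp the sickle blade with the crank

ROBOT

A 6-joint arm with a two-finger parallel gripper is mounted at the origin on the work surface. World frame = base frame: x ahead of the robot, y to its left, z up, the work surface at z = 0. Lengths are in m, angles in rad, forces in N, time in s.
With the tool pointing down it reaches from about 0.375 to 0.75 m from the base axis. Payload 9 kg.
Tool frame: the origin (TCP) lies at the very end of the fingers, on their centre line; the grasp point (between the pads) lies 19 mm behind it; z points along the fingers, x is the direction in which the jaws open and shut, and the axes are right-handed (so a half turn about z gives the same grasp; the last joint's range is limited). The gripper opens to 85 mm and grips with 20 to 120 N. Pads are 22 mm wide; open, the fingers measure 114 mm over their backs; the gripper's body (76 mm by 85 mm) begins 54 mm behind the grasp point. The pads swing forward as they close: fully open they stand 13 mm farther back than shut.
Start: joints at [0.974, 0.104, 0.097, 1.564, 0, 1.353], TCP at [0.222, 0.557, 0.231] pointing down, gripper open.
Joint ranges: [-2.99, 2.99], [-0.84, 1.86], [-1.1, 1.16], [-1.84, 2.11], [-1.51, 1.56], [-3.14, 3.14]. Speed limits (rad/s): [2.22, 2.22, 2.57, 3.14, 3.14, 3.14].

INTERFACE

Orientations are given as a rotation vector (axis times angle).
In Python, from cell import r gives the robot as it stands.
- The arm moves only by the tool carry_out, never from a script. Its argument "increments" is a list of rows, each a list of 4 numbers: the shift along the tool's x, y, z in m, then the turn about the tool's z in rad. In form: [[x, y, z, yaw], ...]. A call has 1 to 20 rows; each row is the pose to reach, as a shift and turn from the pose commanded when the call began, along the tool's axes at that moment; what a row does not reach only later rows make up. A row lasts 1/12 s, in which the tool goes at most 41.7 mm and 7.16 degrees, less where a joint would pass 70% of its speed; a pose out of reach is approached as far as the arm can. A call with a gripper value outside its range is refused whole. "jaw" is the opening in per cent of the stroke, from 0 (shut) to 100 (fully open), set as the call begins (left out, the last holds). The fingers move at their own pace and stop on an object; "grip_force" is the grip in N (left out, the last holds). Time passes only in rows, so rows that repeat a pose let the fingers close. It gives the time, the measured TCP pose, the force and the opening at its end, in the units of the state.
- r.get_state(): the state, without advancing time (a new reading comes with each control period).
- r.read_camera(name): name is "side" or "top"; returns the picture (480x640x3 uint8, blue, green, red); there is no depth.
- r.camera_info(name): a dict with "K" (3x3 intrinsics, pixels), "cam_to_world" (4x4, takes a point from camera to world coordinates). Camera axes: x right, y down, z forward; pixel columns grow to the right and rows downward; lengths in m; the calibration is good to about 2 mm. A picture is of the moment at which its call begins. camera_info takes no time and is no camera call.
- r.hand_in(): hands the job in, once; it reports no verdict.
The state is a dict: "t": time; "joint_pos": joint angles; "qd": joint speeds; "joint_efforts": joint torques, N m; "eef_pos": TCP position; "tool_rot": TCP orientation; "wrist_force": force on the tool from outside, world axes, zero at the start; "torque": the same for the moment, N m; "finger_gap": finger opening in m.
Only numpy, scipy, OpenCV 4.12 (cv2) and the standard library are available. Lean on these libraries where they do the work, as an engineer would, in place of code of your own. Each camera call takes 0.05 s, during which the arm holds its last target.

TASK

Fit the loose crank over the square end of the clamp's screw, right down onto its shoulder, and wind the screw down (clockwise from above), keeping the crank on the square all the while, until the pad meets the sickle blade; then turn on by about a tenth of a turn, so that the blade is held firmly but not overtightened. Do not shift the blade or disturb the other things on the bench, and let go, leaving the crank seated on the square.

Things in the scene. Friction and masses are not known exactly. Their poses are not given: they have to be found in the camera images.
- clamp: grey cast-iron screw clamp bolted to the bench: foot plate 200 x 110 x 15 mm; bright steel setting block 75 x 110 mm, its top 45 mm above the bench; column 80 to 125 mm from the screw axis on the -x side (throat open to +x); top arm and 60 mm nut boss, tops 156 and 160 mm above the bench. Origin: at bench height under the screw axis and the block's middle; z up. Does not move.
- square_top (a point): tip of the screw's upright square end: a bright steel square, 16 x 16 mm and 20 mm tall, plus a 4 mm round conical point. The tip lies 24 mm above the shoulder (a 32 mm collar, 8 mm thick) on which the crank rests, 231 to 239 mm above the bench at the start. x and y are square to the flats and turn with the screw; z up.
- screw_shoulder (a point): top of the collar, on the screw's axis. The 24 mm screw has a right-hand thread: turned clockwise seen from above, the square, the shoulder and the foot all go down 10 mm per turn. Turning it takes about 0.55 N m (7 N at the crank's grip) until the pad meets the blade, 2 to 4 turns from the start. It stays where it is left. Axes as square_top.
- foot: steel swivel foot, 40 mm across, under the screw, with a hard black rubber pad, 36 mm across, below it; goes down with the screw but does not turn. Origin: where the middle of the pad's face is when unloaded; z up. The pad gives a little (1 mm for some 170 N): once it is on the blade, a tenth of a turn more clamps with roughly 170 N and adds roughly 3.5 N to the force needed at the crank's grip.
- crank: loose dark steel crank, 0.37 kg, lying flat at the start: a boss 34 x 34 mm, 22 mm tall, with a 17.6 mm square hole right through; an arm 24 mm wide, 9 mm thick, flush with the boss's underside, reaching 100 mm from the hole's axis; an upright wooden grip near its end. Origin: middle of the boss's underside; x along the arm to the grip, z up, the hole's flats square to x and y.
- grip_mid (a point): point on the axis of the crank's grip, 75 mm from the hole's axis and 50 mm above the crank's underside. The grip is a round wooden sleeve, 22 mm across, from 10 to 71 mm above the crank's underside, and revolves freely about its own upright axis.
- blade: loose, dark, hand-forged sickle blank, 0.28 kg, lying flat across the setting block under the pad: 30 mm wide, a bow of 160 mm radius, 230 mm from end to end. Its thickness is uneven, about 11 mm at the heel (tang end, -y) drawn out to 3 mm at the tip; under the pad it is anything from 4 to 11 mm. Origin: under the middle of the bow; x to the inside of the bow, z up.
- tin: aluminium tin, 64 mm across, 75 mm tall, standing on the bench; leave it alone. Origin: middle of its underside.
- hammer: hammer lying on the bench; leave it alone. Origin near the middle of its handle.
- handle: turned wooden sickle handle, 130 mm long, 32 mm across, lying on the bench; leave it alone. Origin: under its middle.
Not all that is in view belongs to the job. Leave any red look-alike of the crank alone. There is more than one size of the clamp; the one meant has the size given above.

How it is judged:
By the outcome, as a careful person would: the job done as asked, in the order asked, and still so for the second after the job is handed in, with the robot touching nothing.
It also fails if it takes over 72 s, if anything falls off the work surface, if the arm or the gripper's body presses on something with over 40 N, if the wrist force passes 120 N, or if a joint passes its speed limit or range.

## Working session

There is one attempt and no reset: what is moved stays moved. The work goes in short steps, Python scripts to look and compute and a tool call to move; the robot and the scene stay as the last step left them, time stands still between calls to the robot, and variables do not carry over. Pictures are saved under pics/ and viewed, and the job is handed in when it is done.

Besides the shell and the picture viewer there is one more tool, called after ">>>" by a JSON object that holds its "name" and its "arguments", one argument or row to a line. carry_out: Moves the arm, as the interface text tells. Its arguments: {"type":"object","properties":{"increments":{"type":"array","items":{"type":"array","items":{"type":"number"}}},"jaw":{"type":"number"},"grip_force":{"type":"number"}},"required":["increments"]}

```bash
mkdir -p pics; ls; python3 - <<'E'
from cell import r
import cv2
print(r.get_state())
for n in("side","top"):
    cv2.imwrite(f"pics/{n}0.png",r.read_camera(n)); print(n,r.camera_info(n))
E
```

```text
pics
{'t': 0.0, 'joint_pos': array([9.74338918e-01, 1.04716669e-01, 9.64400864e-02, 1.56390341e+00,
       1.15380140e-05, 1.35309069e+00]), 'qd': array([ 0.00016898, -0.00024753, -0.00058267,  0.0011042 ,  0.00072192,
        0.00026264]), 'joint_efforts': array([-1.68204319e-04, -5.56931841e+01,  5.03647292e+01,  1.70074072e-02,
       -4.28618659e-04, -2.45156770e-06]), 'eef_pos': array([0.22164855, 0.55718664, 0.2304961 ]), 'tool_rot': array([ 2.59948916e+00,  1.76326768e+00, -2.02614568e-03]), 'wrist_force': array([ 0.49025077,  0.29450537, -0.75302605]), 'torque': array([-0.06135731, -0.00670006, -0.00442396]), 'finger_gap': 0.08535870702071563}
side {'K': array([[437.9953719 ,   0.        , 320.63369455],
       [  0.        , 437.9953719 , 245.36677208],
       [  0.        ,   0.        ,   1.        ]]), 'cam_to_world': array([[-0.98100895, -0.1301606 ,  0.14380424,  0.44168063],
       [-0.19394394,  0.64800667, -0.73652773,  0.6280037 ],
       [ 0.00268079, -0.75043026, -0.6609442 ,  0.7318645 ],
       [ 0.        ,  0.        ,  0.        ,  1.        ]])}
top {'K': array([[510.23626466,   0.        , 313.63149084],
       [  0.        , 510.23626466, 242.73811106],
       [  0.        ,   0.        ,   1.        ]]), 'cam_to_world': array([[-0.02542102, -0.99731347,  0.06869939,  0.50284915],
       [-0.9995527 ,  0.02644072,  0.01397451, -0.01659708],
       [-0.01575343, -0.06831342, -0.99753953,  1.18901627],
       [ 0.        ,  0.        ,  0.        ,  1.        ]])}
```

View pics/side0.png

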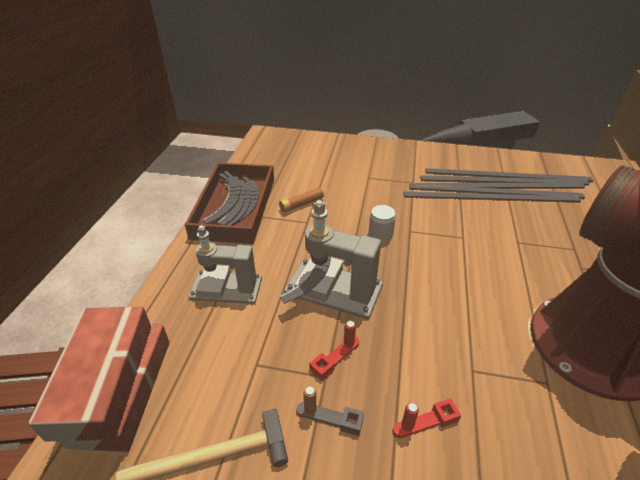

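View pics/top0.png

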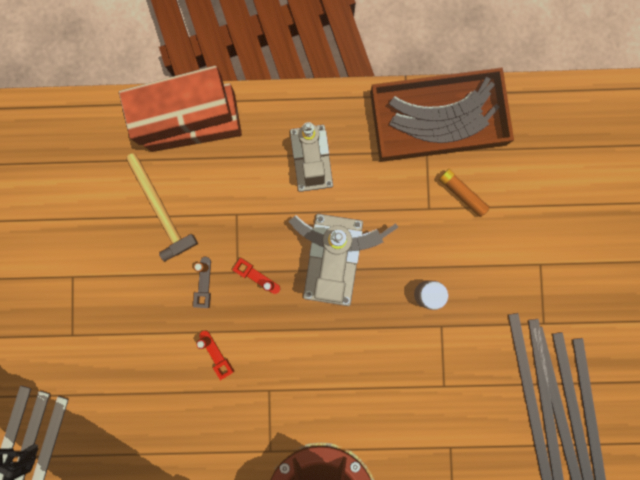

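The side view shows the dark crank with its boss at (352,420) and grip at (310,395), and the large clamp's screw tip at about (319,203). The top view shows the crank boss at (202,299) and the square at (338,237). Next I'll enlarge these regions.

```bash
cat > h.py <<'E'
import numpy as np, cv2
from cell import r
def cam(n):
    i=r.camera_info(n); return np.array(i["K"]),np.array(i["cam_to_world"])
def ray(n,uv):
    K,T=cam(n); d=T[:3,:3]@np.linalg.inv(K)@np.array([uv[0],uv[1],1.]); return T[:3,3],d
def onz(n,uv,z):
    o,d=ray(n,uv); return o+d*(z-o[2])/d[2]
def proj(n,P):
    K,T=cam(n); P=np.atleast_2d(P); p=(P-T[:3,3])@T[:3,:3]; q=p@K.T; return q[:,:2]/q[:,2:]
def tri(us,ut):
    A=[];b=[]
    for n,u in(("side",us),("top",ut)):
        o,d=ray(n,u); d=d/np.linalg.norm(d); M=np.eye(3)-np.outer(d,d); A.append(M);b.append(M@o)
    A=np.vstack(A);b=np.hstack(b); x,_,_,_=np.linalg.lstsq(A,b,rcond=None); return x,np.linalg.norm(A@x-b)
def crop(img,u0,v0,w,h,s,fn):
    c=cv2.resize(img[v0:v0+h,u0:u0+w],None,fx=s,fy=s,interpolation=cv2.INTER_CUBIC); 
    for k in range(0,w,10): cv2.line(c,(int(k*s),0),(int(k*s),6 if k%50 else 14),(0,255,0),1)
    for k in range(0,h,10): cv2.line(c,(0,int(k*s)),(6 if k%50 else 14,int(k*s)),(0,255,0),1)
    cv2.imwrite(fn,c)
E
python3 - <<'E'
import cv2; from h import crop; import numpy as np
s=cv2.imread("pics/side0.png");t=cv2.imread("pics/top0.png")
crop(t,180,245,60,70,8,"pics/a.png")
crop(t,290,200,100,110,5,"pics/b.png")
crop(s,280,190,110,130,4.5,"pics/c.png")
crop(s,280,370,100,80,7,"pics/d.png")
E
```

```text
(no output)
```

View pics/a.png

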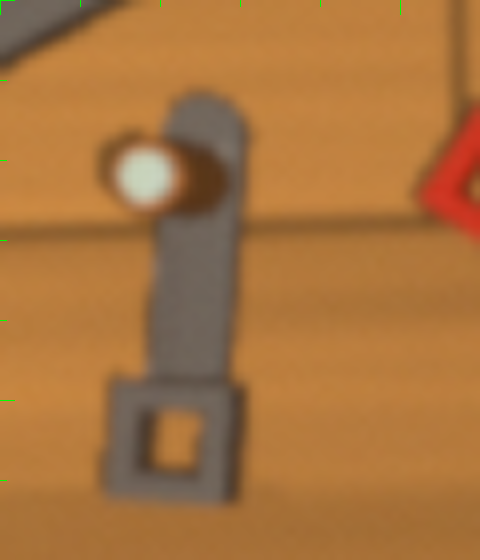

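View pics/b.png

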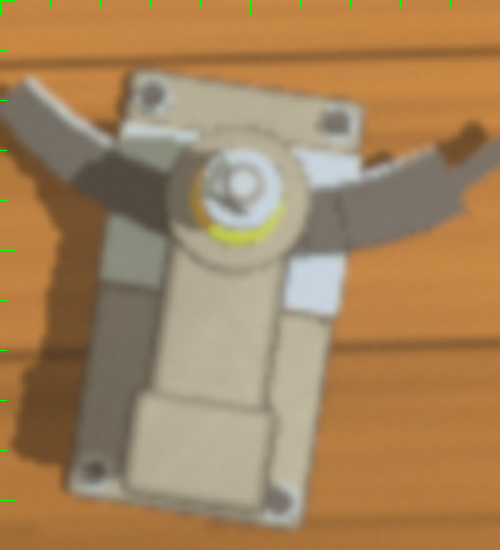

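View pics/c.png

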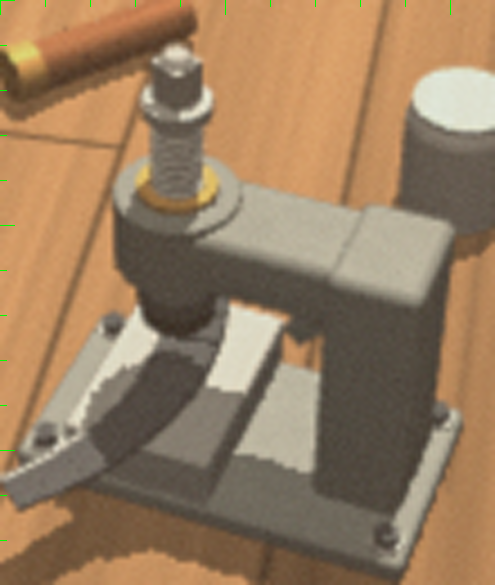

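View pics/d.png

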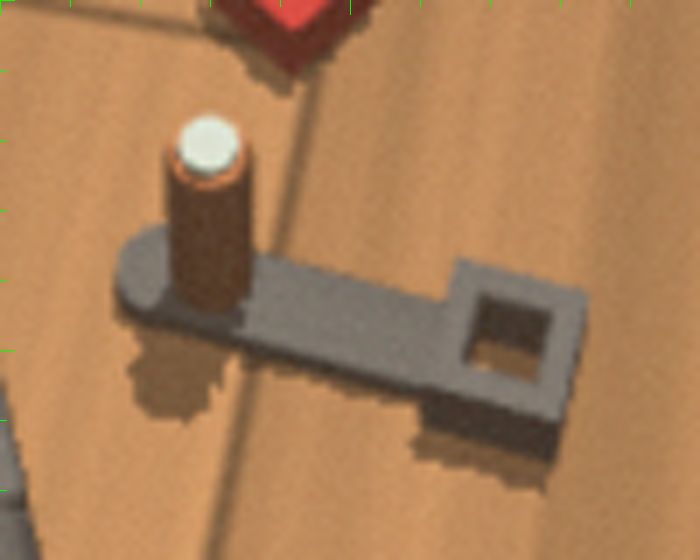

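```bash
python3 - <<'E'
import cv2; from h import *
s=cv2.imread("pics/side0.png");t=cv2.imread("pics/top0.png")
crop(s,303,194,32,44,16,"pics/e.png")
crop(t,320,220,36,36,16,"pics/f.png")
print(tri((319.1,201.1),(338.6,236.8)))
print(onz("top",(198.4,267.1),.073),onz("side",(309.7,390.4),.073))
# clamp long axis from foot plate corners top (z .015)
for uv in [(137,70),(363,103),(70,490),(300,525)]:
    print(onz("top",(290+uv[0]/5,200+uv[1]/5),.015))
E
```

```text
(array([ 0.57790023, -0.05031381,  0.23656725]), np.float64(0.0006255924702603481))
[0.53286618 0.25307877 0.073     ] [0.53237361 0.2533951  0.073     ]
[ 0.65014157 -0.01056901  0.015     ]
[ 0.63194552 -0.11454339  0.015     ]
[0.45746539 0.02512905 0.015     ]
[ 0.43894812 -0.07960576  0.015     ]
```

View pics/e.png

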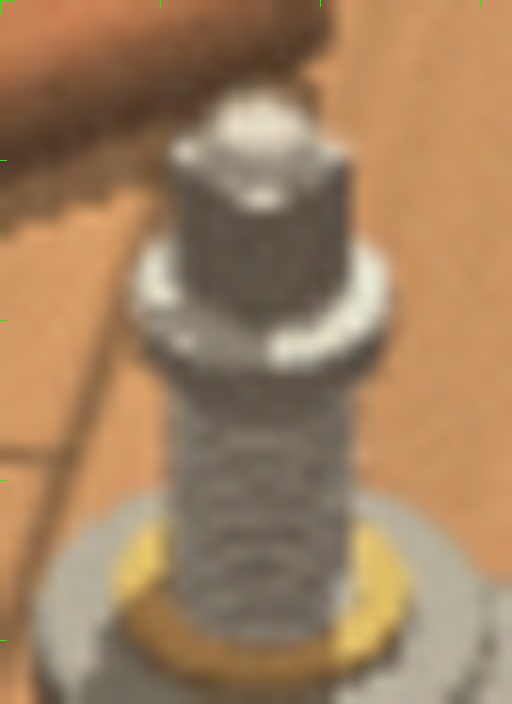

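View pics/f.png

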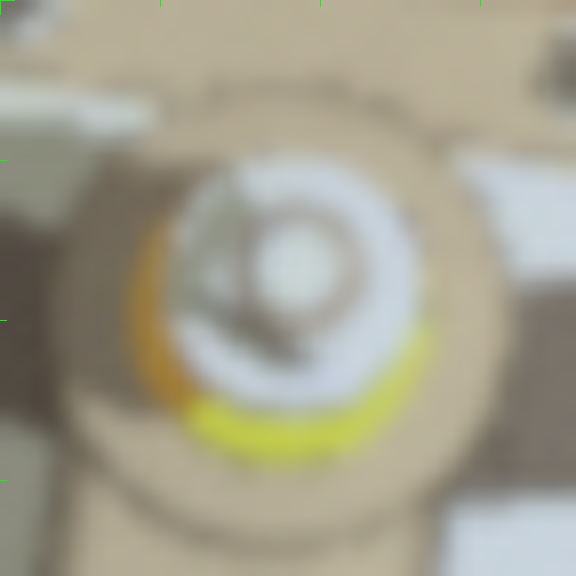

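```bash
python3 - <<'E'
from h import *
c=np.array([.5779,-.0503,.2366])
s=lambda P:[( (p-[303,194])*16).round().astype(int).tolist() for p in proj("side",P)]
print("tip",s(c), "top f", ((proj("top",c)-[320,220])*16).round())
for a in range(0,90,10):
    A=np.radians(a); cs=[]
    for k in range(4):
        b=A+np.pi/4+k*np.pi/2
        cs.append(c+[8*2**.5e0*1e-3*np.cos(b),8*2**.5*1e-3*np.sin(b),-.004])
    print(a,s(np.array(cs)), [((p-[320,220])*16).round().astype(int).tolist() for p in proj("top",np.array(cs))])
for k in range(0,360,45): print("collar",k,s(c+[.016*np.cos(np.radians(k)),.016*np.sin(np.radians(k)),-.024]))
E
```

```text
tip [[254, 113]] top f [[298. 273.]]
0 [[176, 171], [306, 186], [331, 110], [203, 95]] [[227, 209], [231, 345], [367, 341], [363, 206]]
10 [[186, 178], [319, 180], [321, 102], [190, 101]] [[217, 222], [244, 355], [378, 328], [350, 195]]
20 [[198, 185], [330, 173], [309, 96], [179, 108]] [[209, 237], [259, 363], [386, 313], [335, 187]]
30 [[212, 190], [338, 165], [295, 91], [171, 116]] [[203, 253], [275, 369], [391, 298], [319, 182]]
40 [[227, 193], [344, 156], [280, 88], [165, 125]] [[201, 269], [291, 371], [393, 281], [303, 179]]
50 [[243, 195], [347, 146], [264, 86], [161, 134]] [[201, 286], [308, 371], [393, 264], [286, 180]]
60 [[260, 195], [347, 137], [248, 86], [161, 144]] [[205, 303], [325, 367], [389, 248], [269, 183]]
70 [[276, 194], [344, 127], [232, 87], [163, 153]] [[211, 318], [340, 361], [383, 232], [254, 189]]
80 [[292, 191], [339, 118], [217, 90], [168, 162]] [[220, 332], [355, 352], [374, 218], [240, 198]]
collar 0 [[127, 257]]
collar 45 [[145, 316]]
collar 90 [[228, 350]]
collar 135 [[327, 338]]
collar 180 [[382, 288]]
collar 225 [[361, 229]]
collar 270 [[279, 197]]
collar 315 [[183, 208]]
```

```bash
python3 - <<'E'
from h import *
for n in("side","top"):
    im=np.mean([r.read_camera(n).astype(float) for _ in range(6)],0); np.save(f"pics/{n}avg.npy",im)
s=np.load("pics/sideavg.npy");t=np.load("pics/topavg.npy")
def ov(n,img,u0,v0,w,h,sc,c,a,g):
    x=img[v0:v0+h,u0:u0+w]; x=np.clip(x*g,0,255).astype(np.uint8)
    x=cv2.resize(x,None,fx=sc,fy=sc,interpolation=cv2.INTER_CUBIC)
    if a is None: return x
    def P(p): return tuple(((proj(n,p)[0]-[u0,v0]+.5)*sc).round().astype(int).tolist())
    A=np.radians(a)
    co=[np.array([.0113137*np.cos(A+np.pi/4+k*np.pi/2),.0113137*np.sin(A+np.pi/4+k*np.pi/2),0]) for k in range(4)]
    for k in range(4):
        cv2.line(x,P(c+co[k]+[0,0,-.004]),P(c+co[(k+1)%4]+[0,0,-.004]),(0,255,0),1)
        cv2.line(x,P(c+co[k]+[0,0,-.004]),P(c+co[k]+[0,0,-.024]),(0,0,255),1)
    q=[P(c+[.016*np.cos(b),.016*np.sin(b),-.024]) for b in np.linspace(0,6.283,40)]
    cv2.polylines(x,[np.array(q)],True,(255,0,0),1); return x
c=np.array([.5779,-.0503,.2366])
rows=[]
for n,img,u0,v0,g in(("side",s,309,197,1.6),("top",t,328,226,1)):
    rows.append(np.hstack([ov(n,img,u0,v0,22,24,12,c,a,g) for a in(None,50,60)]))
cv2.imwrite("pics/ov.png",np.vstack(rows))
E
```

```text
(no output)
```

View pics/ov.png

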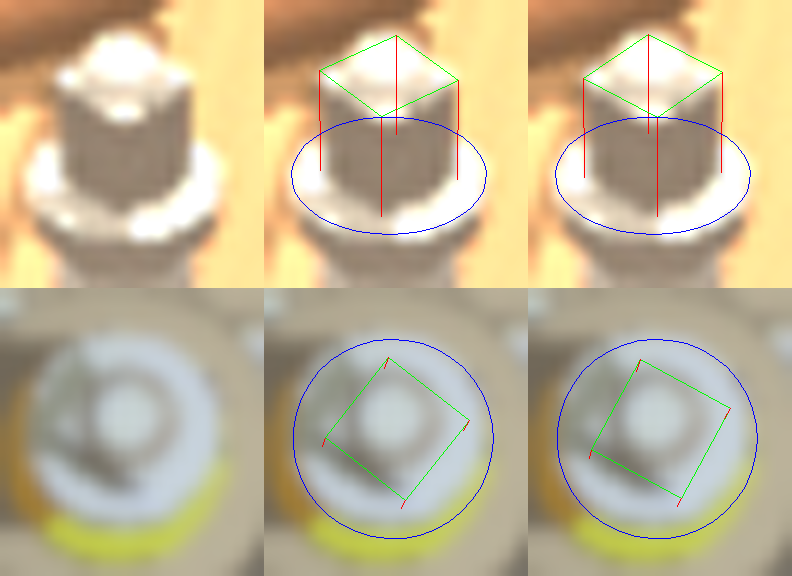

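```bash
python3 - <<'E'
from h import *
print(tri((318.7,200.4),(338.0,236.0)))
# collar centre: top (126.5/12+328-.5, 138/12+226-.5); side collar (124, 172)/12
print(tri((309+124/12-.5,197+172/12-.5),(328+126.5/12-.5,226+138/12-.5)))
# crank picks, side d.png scale 7 off (280,370); top a.png scale 8 off (180,245)
S=lambda u,v:(280+u/7-.5,370+v/7-.5); T=lambda u,v:(180+u/8-.5,245+v/8-.5)
for p in[(460,258),(588,292),(558,420)]: print("S boss",onz("side",S(*p),.022))
for p in[(480,293),(552,312),(538,383),(463,352)]: print("S hole",onz("side",S(*p),.022))
for p in[(110,380),(232,384),(224,500),(103,494)]: print("T boss",onz("top",T(*p),.022))
for p in[(137,407),(205,410),(200,475),(133,472)]: print("T hole",onz("top",T(*p),.022))
print("grip",tri(S(208,143),T(147,177)))
E
```

```text
(array([ 0.57885887, -0.04921011,  0.23890201]), np.float64(0.0011723031321499364))
(array([ 0.57889989, -0.05012966,  0.21317128]), np.float64(0.001335845669152796))
S boss [0.47268417 0.24205991 0.022     ]
S boss [0.44055974 0.24472918 0.022     ]
S boss [0.44362444 0.2780928  0.022     ]
S hole [0.46648162 0.2501564  0.022     ]
S hole [0.44854028 0.25157878 0.022     ]
S hole [0.44949247 0.27001145 0.022     ]
S hole [0.46827889 0.26586811 0.022     ]
T boss [0.47766288 0.27778172 0.022     ]
T boss [0.47565114 0.24282275 0.022     ]
T boss [0.44278005 0.24548259 0.022     ]
T boss [0.44533032 0.28008492 0.022     ]
T hole [0.46978974 0.27011373 0.022     ]
T hole [0.46845218 0.25063926 0.022     ]
T hole [0.45003502 0.2522701  0.022     ]
T hole [0.45135835 0.27143801 0.022     ]
grip (array([0.53349693, 0.25374298, 0.07473708]), np.float64(0.0005591059250214558))
```

```bash
cat >> h.py <<'E'
from scipy.spatial.transform import Rotation as Ro
def pose():
    s=r.get_state(); return np.array(s["eef_pos"]),Ro.from_rotvec(s["tool_rot"]).as_matrix(),s
def phi(R): return np.degrees(np.arctan2(R[1,0],R[0,0]))
def inc(target,phit=None):
    p,R,s=pose(); d=R.T@(np.array(target)-p); y=0 if phit is None else -np.radians((phit-phi(R)+180)%360-180)
    return np.round(np.r_[d,y],4)
def st():
    p,R,s=pose(); print("t %.2f"%s["t"],"p",p.round(4),"phi %.2f"%phi(R),"tilt",R[:,2].round(4),"F",np.round(s["wrist_force"],1),"M",np.round(s["torque"],2),"gap %.4f"%s["finger_gap"],"q6 %.2f"%s["joint_pos"][5])
E
python3 - <<'E'
from h import *
st(); print(inc((.459,.2603,.15),85))
E
```

```text
t 0.70 p [0.2219 0.5575 0.2314] phi 68.30 tilt [ 1.e-04  1.e-04 -1.e+00] F [-0.2 -0.7 -0.6] M [-0.01 -0.06  0.02] gap 0.0856 q6 1.35
[-0.1885  0.3302  0.0813 -0.2915]
```

>>> {"name": "carry_out", "arguments": {
  "increments": [
    [-0.015,0.027,0,-0.02],
    [-0.034,0.06,0,-0.06],
    [-0.053,0.093,0,-0.1],
    [-0.072,0.126,0,-0.14],
    [-0.091,0.159,0,-0.18],
    [-0.11,0.192,0.02,-0.22],
    [-0.13,0.225,0.04,-0.26],
    [-0.149,0.258,0.06,-0.2915],
    [-0.168,0.291,0.075,-0.2915],
    [-0.18,0.316,0.0813,-0.2915],
    [-0.1885,0.3302,0.0813,-0.2915],
    [-0.1885,0.3302,0.0813,-0.2915],
    [-0.1885,0.3302,0.0813,-0.2915]
  ],
  "jaw": 65,
  "grip_force": 80
}}

```text
t: 1.78
eef_pos: [0.4592, 0.2597, 0.15]
tool_rot: [-2.318, -2.12, -0.0]
wrist_force: [-0.2, 0.5, 0.2]
finger_gap: 0.0555
```

```bash
python3 - <<'E'
from h import *
st(); print(inc((.459,.2603,.003),85))
s=r.read_camera("side");t=r.read_camera("top")
cv2.imwrite("pics/t1.png",t); crop(s,250,300,160,140,5,"pics/s1.png")
E
```

```text
t 1.78 p [0.4592 0.2597 0.15  ] phi 84.89 tilt [-2.e-04  3.e-04 -1.e+00] F [-0.2  0.5  0.2] M [-0.02  0.06  0.01] gap 0.0555 q6 0.36
[ 0.0005 -0.0002  0.147  -0.002 ]
```

View pics/s1.png

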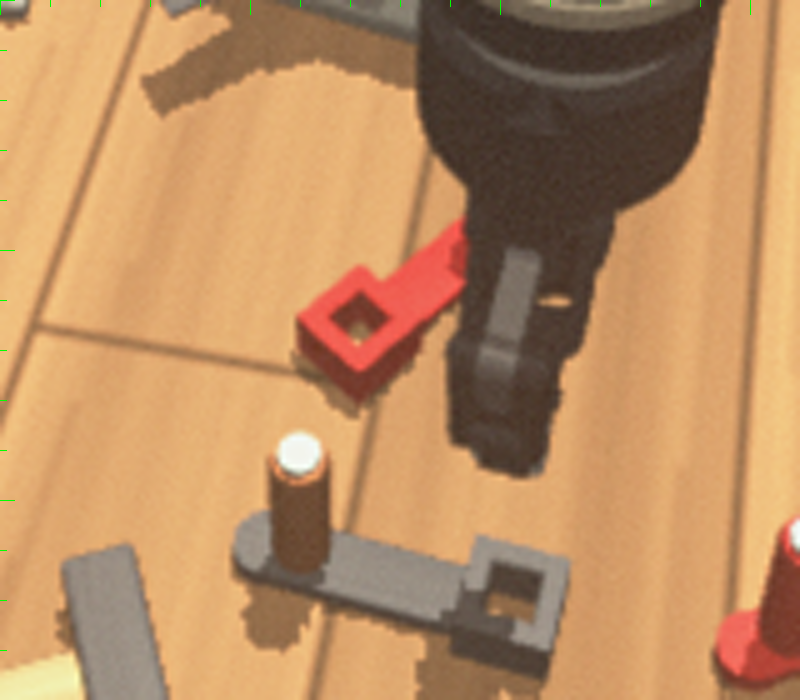

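The gripper hangs above the boss and the fingers are clear of the red cranks, so I'll go down.

>>> {"name": "carry_out", "arguments": {
  "increments": [
    [0.0005,0,0.02,0],
    [0.0005,0,0.05,0],
    [0.0005,0,0.08,0],
    [0.0005,0,0.11,0],
    [0.0005,0,0.13,0],
    [0.0005,0,0.14,0],
    [0.0005,0,0.147,0],
    [0.0005,0,0.147,0]
  ]
}}

```text
t: 2.55
eef_pos: [0.4583, 0.2613, 0.0025]
tool_rot: [-2.315, -2.123, 0.001]
wrist_force: [0.6, -0.1, 0.3]
finger_gap: 0.0556
```

```bash
python3 - <<'E'
from h import *
st()
s=r.read_camera("side");crop(s,250,300,160,140,5,"pics/s2.png")
E
```

```text
t 2.55 p [0.4583 0.2613 0.0025] phi 85.06 tilt [-8.e-04 -1.e-04 -1.e+00] F [ 0.6 -0.1  0.3] M [ 0.03 -0.04 -0.  ] gap 0.0556 q6 0.36
```

View pics/s2.png

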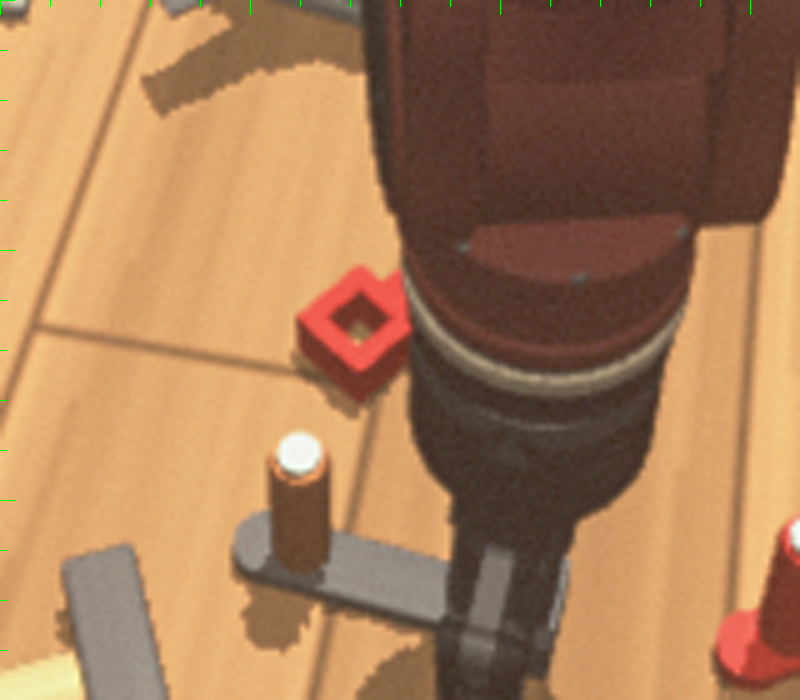

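The fingers straddle the boss, so I'll close them.

>>> {"name": "carry_out", "arguments": {
  "increments": [
    [0,0,0,0],
    [0,0,0,0],
    [0,0,0,0],
    [0,0,0,0],
    [0,0,0,0],
    [0,0,0,0]
  ],
  "jaw": 0,
  "grip_force": 90
}}

```text
t: 3.1
eef_pos: [0.4603, 0.2612, 0.0051]
tool_rot: [2.315, 2.122, 0.004]
wrist_force: [-1.7, 0.0, 7.8]
finger_gap: 0.0322
```

```bash
python3 - <<'E'
from h import *
st()
E
```

```text
t 3.10 p [0.4603 0.2612 0.0051] phi 85.00 tilt [ 2.7e-03  9.0e-04 -1.0e+00] F [-1.7  0.   7.8] M [-0.03  0.44 -0.01] gap 0.0322 q6 0.36
```

>>> {"name": "carry_out", "arguments": {
  "increments": [
    [0,0,-0.01,0],
    [0,0,-0.03,0],
    [0,0,-0.06,0],
    [0,0,-0.09,0],
    [0,0,-0.12,0],
    [0,0,-0.15,0],
    [0,0,-0.18,0],
    [0,0,-0.21,0],
    [0,0,-0.24,0],
    [0,0,-0.265,0],
    [0,0,-0.285,0],
    [0,0,-0.29,0],
    [0,0,-0.29,0]
  ]
}}

```text
t: 4.18
eef_pos: [0.4596, 0.2609, 0.2949]
tool_rot: [2.315, 2.122, 0.004]
wrist_force: [-0.9, -0.1, -4.0]
finger_gap: 0.0323
```

```bash
python3 - <<'E'
from h import *
st(); print(inc((.5789,-.0497,.285),56))
s=r.read_camera("side");cv2.imwrite("pics/s3.png",s);cv2.imwrite("pics/t3.png",r.read_camera("top"))
E
```

```text
t 4.18 p [0.4596 0.2609 0.2949] phi 85.00 tilt [ 2.9e-03  9.0e-04 -1.0e+00] F [-0.9 -0.1 -4. ] M [0.04 0.15 0.02] gap 0.0323 q6 0.36
[-0.299   0.1459  0.01    0.5061]
```

View pics/s3.png

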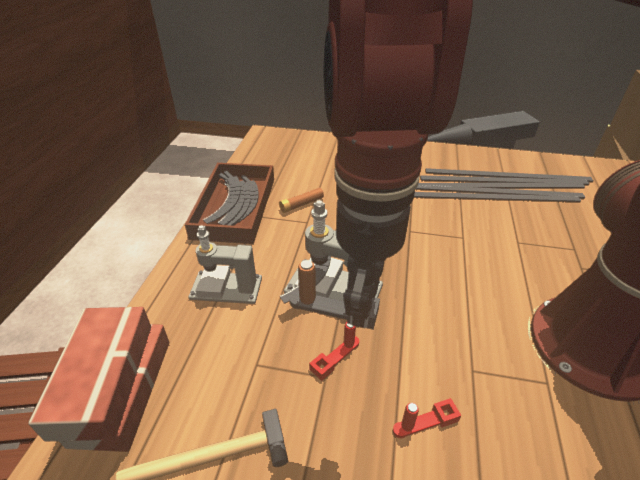

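View pics/t3.png

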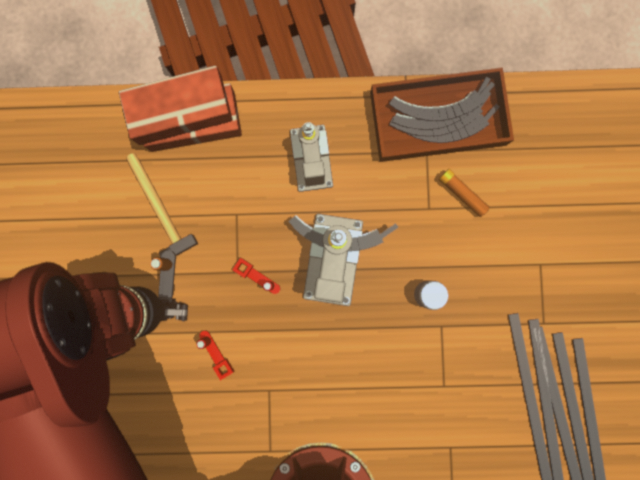

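The crank is lifted and its grip is visible in both views, at (306,266) in the side view and (155,264) in the top view. I'll carry it over above the square.

>>> {"name": "carry_out", "arguments": {
  "increments": [
    [-0.01,0.005,0,0.02],
    [-0.03,0.015,0,0.05],
    [-0.055,0.027,0,0.1],
    [-0.085,0.041,0,0.15],
    [-0.115,0.056,0,0.2],
    [-0.145,0.071,0,0.25],
    [-0.175,0.085,0,0.3],
    [-0.205,0.1,0,0.35],
    [-0.235,0.115,0,0.4],
    [-0.26,0.127,0,0.44],
    [-0.28,0.137,0,0.48],
    [-0.293,0.143,0,0.5],
    [-0.299,0.146,0,0.506],
    [-0.299,0.146,0,0.506],
    [-0.299,0.146,0,0.506]
  ]
}}

```text
t: 5.53
eef_pos: [0.578, -0.0492, 0.2926]
tool_rot: [-2.772, -1.476, 0.001]
wrist_force: [0.1, -0.3, -4.0]
finger_gap: 0.032
```

```bash
python3 - <<'E'
from h import *
st()
s=r.read_camera("side");t=r.read_camera("top");st()
cv2.imwrite("pics/s4.png",s);cv2.imwrite("pics/t4.png",t);crop(s,280,110,130,110,6,"pics/s4c.png");crop(t,280,170,130,100,6,"pics/t4c.png")
E
```

```text
t 5.53 p [ 0.578  -0.0492  0.2926] phi 56.06 tilt [-9.e-04  8.e-04 -1.e+00] F [ 0.1 -0.3 -4. ] M [ 0.1   0.06 -0.  ] gap 0.0320 q6 0.28
t 5.63 p [ 0.5781 -0.0486  0.2931] phi 56.11 tilt [ 0.e+00  4.e-04 -1.e+00] F [ 0.2 -0.2 -3.4] M [0.09 0.17 0.06] gap 0.0318 q6 0.28
```

View pics/s4c.png

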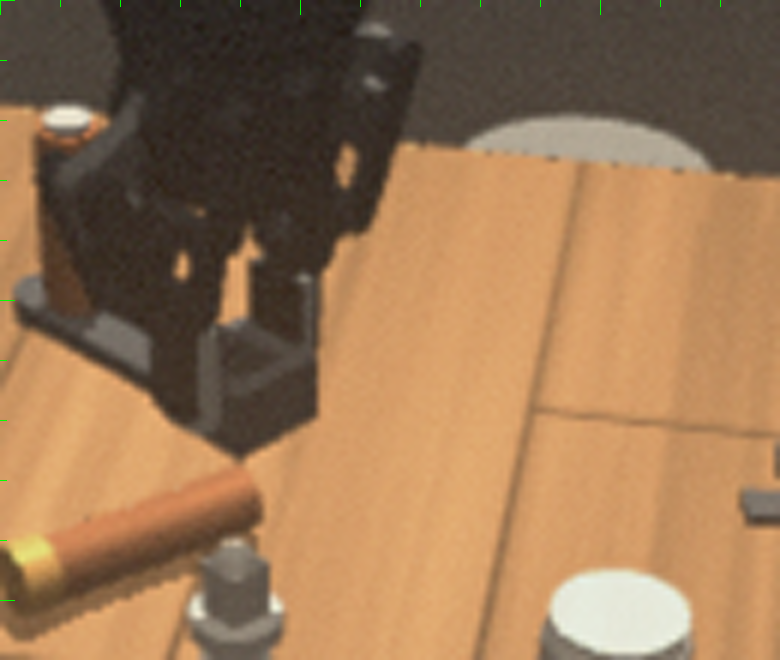

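View pics/t4c.png

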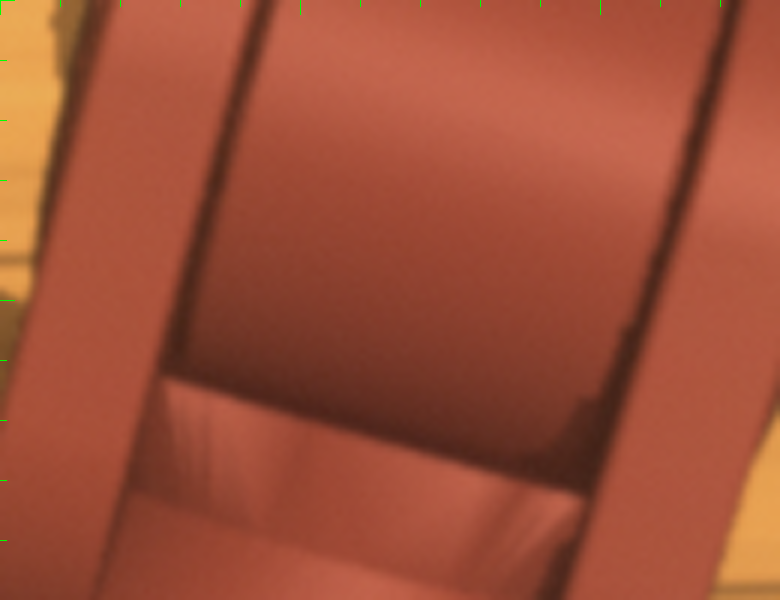

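```bash
python3 - <<'E'
from h import *
S=lambda u,v:np.array((280+u/6-.5,110+v/6-.5))
c=np.array([.5780,-.0489,.2928-.0051]); yaw=np.radians(-34+.08)
def loc(x,y,z): return c+[x*np.cos(yaw)-y*np.sin(yaw),x*np.sin(yaw)+y*np.cos(yaw),z]
for nm,P,o in [("near bot",(-.017,.017,0),(240,457)),("right bot",(-.017,-.017,0),(317,413)),("right top",(-.017,-.017,.022),(318,358)),("grip top",(.075,0,.0745),(67,117)),("arm end",(.1,0,.009),(20,290))]:
    q=proj("side",loc(*P))[0]; print(nm,q.round(2),S(*o).round(2),(S(*o)-q).round(2))
tip=S(235,543); print("tip",tip)
for z in(.234,.236,.238,.24):
    print(z,onz("side",(318.7,200.4),z)[:2].round(4),onz("top",(338.0,236.0),z)[:2].round(4))
# derivatives px per mm in side
b=proj("side",c)[0]
for d in np.eye(3)*.001: print((proj("side",c+d)[0]-b).round(3))
E
```

```text
near bot [318.6  186.22] [319.5  185.67] [ 0.9  -0.55]
right bot [331.64 179.  ] [332.33 178.33] [ 0.69 -0.67]
right top [331.88 168.72] [332.5  169.17] [0.62 0.44]
grip top [289.85 128.43] [290.67 129.  ] [0.81 0.57]
arm end [282.79 155.21] [282.83 157.83] [0.04 2.63]
tip [318.66666667 200.        ]
0.234 [ 0.5794 -0.056 ] [ 0.5801 -0.0493]
0.236 [ 0.5788 -0.0532] [ 0.5799 -0.0492]
0.238 [ 0.5783 -0.0505] [ 0.5798 -0.0491]
0.24 [ 0.5777 -0.0477] [ 0.5796 -0.0491]
[-0.529 -0.058]
[-0.107  0.29 ]
[-0.    -0.459]
```

```bash
python3 - <<'E'
from h import *
st(); print(inc((.5797,-.049,.247),56))
E
```

```text
t 5.63 p [ 0.5781 -0.0486  0.2931] phi 56.11 tilt [ 0.e+00  4.e-04 -1.e+00] F [ 0.2 -0.2 -3.4] M [0.09 0.17 0.06] gap 0.0318 q6 0.28
[0.0006 0.0016 0.0461 0.0019]
```

>>> {"name": "carry_out", "arguments": {
  "increments": [
    [0.0006,0.0016,0.01,0],
    [0.0006,0.0016,0.022,0],
    [0.0006,0.0016,0.034,0],
    [0.0006,0.0016,0.042,0],
    [0.0006,0.0016,0.045,0],
    [0.0006,0.0016,0.045,0],
    [0.0006,0.0016,0.045,0]
  ]
}}

```text
t: 6.22
eef_pos: [0.5801, -0.05, 0.2483]
tool_rot: [2.773, 1.476, 0.0]
wrist_force: [-1.5, -0.2, -3.1]
finger_gap: 0.0323
```

```bash
python3 - <<'E'
from h import *
st()
s=np.mean([r.read_camera("side").astype(float) for _ in range(3)],0);st()
s=np.clip(s*1.8,0,255).astype(np.uint8)
crop(s,295,160,60,60,10,"pics/s5.png")
E
```

```text
t 6.22 p [ 0.5801 -0.05    0.2483] phi 56.03 tilt [ 3.e-04  0.e+00 -1.e+00] F [-1.5 -0.2 -3.1] M [0.04 0.09 0.01] gap 0.0323 q6 0.28
t 6.37 p [ 0.5804 -0.0503  0.2488] phi 56.01 tilt [ 1.2e-03 -3.0e-04 -1.0e+00] F [ 0.1 -0.2 -4.1] M [0.06 0.08 0.  ] gap 0.0319 q6 0.28
```

View pics/s5.png

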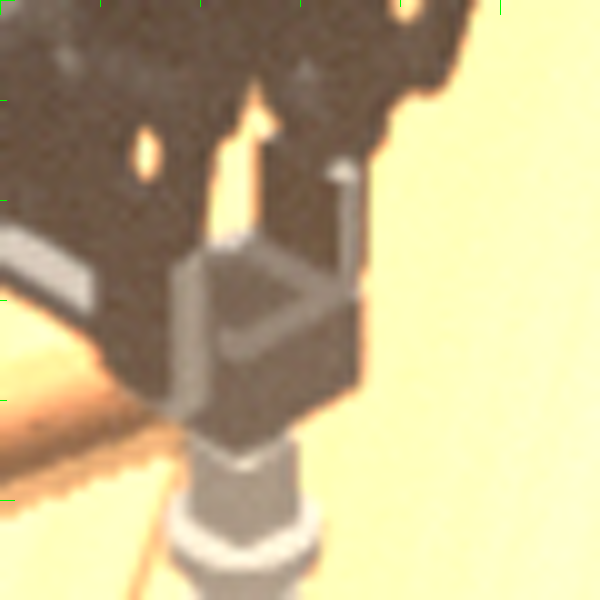

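>>> {"name": "carry_out", "arguments": {
  "increments": [
    [0.0006,-0.001,0,0],
    [0.0006,-0.001,0.003,0],
    [0.0006,-0.001,0.007,0],
    [0.0006,-0.001,0.011,0],
    [0.0006,-0.001,0.015,0],
    [0.0006,-0.001,0.015,0]
  ]
}}

```text
t: 6.87
eef_pos: [0.5793, -0.0495, 0.2319]
tool_rot: [-2.774, -1.474, 0.001]
wrist_force: [0.9, -1.8, -5.8]
finger_gap: 0.032
```

```bash
python3 - <<'E'
from h import *
st()
s=np.mean([r.read_camera("side").astype(float) for _ in range(2)],0);st()
s=np.clip(s*1.8,0,255).astype(np.uint8)
crop(s,295,160,60,60,10,"pics/s6.png")
E
```

```text
t 6.87 p [ 0.5793 -0.0495  0.2319] phi 55.99 tilt [-9.e-04 -2.e-04 -1.e+00] F [ 0.9 -1.8 -5.8] M [-0.43 -0.15 -0.02] gap 0.0320 q6 0.28
t 6.97 p [ 0.5794 -0.0494  0.2325] phi 55.99 tilt [-6.e-04 -1.e-04 -1.e+00] F [ 1.1 -2.2 -5.7] M [-0.43  0.03  0.  ] gap 0.0320 q6 0.28
```

View pics/s6.png

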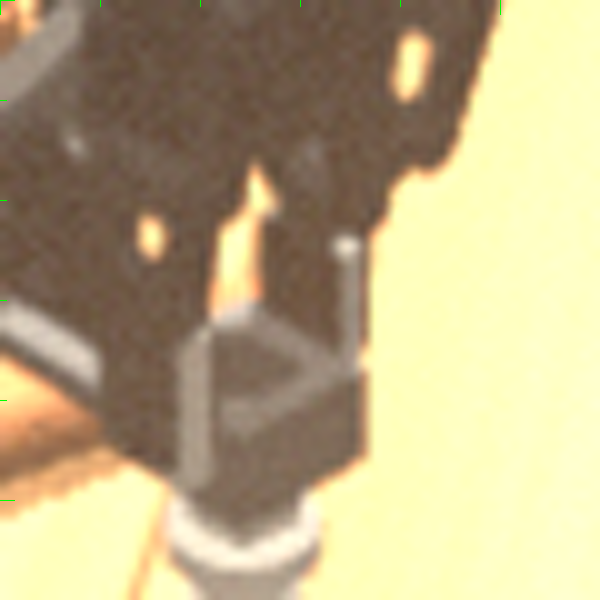

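>>> {"name": "carry_out", "arguments": {
  "increments": [
    [-0.0004,0.0007,0.002,0],
    [-0.0004,0.0007,0.005,0],
    [-0.0004,0.0007,0.008,0],
    [-0.0004,0.0007,0.011,0],
    [-0.0004,0.0007,0.013,0],
    [-0.0004,0.0007,0.015,0],
    [-0.0004,0.0007,0.015,0]
  ]
}}

```text
t: 7.55
eef_pos: [0.5797, -0.0498, 0.2174]
tool_rot: [-2.773, -1.475, 0.001]
wrist_force: [-1.4, -0.5, -4.4]
finger_gap: 0.032
```

```bash
python3 - <<'E'
from h import *
st()
s=np.mean([r.read_camera("side").astype(float) for _ in range(2)],0);st()
s=np.clip(s*1.8,0,255).astype(np.uint8)
crop(s,295,160,60,60,10,"pics/s7.png")
E
```

```text
t 7.55 p [ 0.5797 -0.0498  0.2174] phi 56.01 tilt [-6.e-04  4.e-04 -1.e+00] F [-1.4 -0.5 -4.4] M [-0.1   0.22 -0.06] gap 0.0320 q6 0.28
t 7.65 p [ 0.5798 -0.0498  0.2178] phi 56.01 tilt [-4.e-04  3.e-04 -1.e+00] F [-0.1 -1.2 -3.8] M [-0.09  0.2   0.03] gap 0.0318 q6 0.28
```

View pics/s7.png

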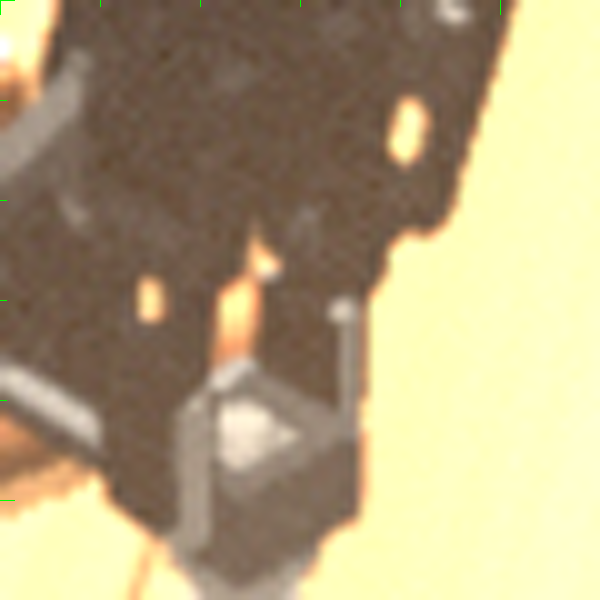

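The square's top now shows inside the hole. I'll go down a little further until the crank touches the shoulder.

>>> {"name": "carry_out", "arguments": {
  "increments": [
    [0,0.0003,0.001,0],
    [0,0.0003,0.002,0],
    [0,0.0003,0.003,0],
    [0,0.0003,0.004,0],
    [0,0.0003,0.004,0],
    [0,0.0003,0.004,0]
  ]
}}

```text
t: 8.15
eef_pos: [0.5804, -0.0501, 0.2169]
tool_rot: [2.772, 1.474, 0.003]
wrist_force: [-7.9, 0.3, 13.7]
finger_gap: 0.0318
```

```bash
python3 - <<'E'
from h import *
st()
s=np.mean([r.read_camera("side").astype(float) for _ in range(2)],0);st()
s=np.clip(s*1.8,0,255).astype(np.uint8)
crop(s,295,160,60,60,10,"pics/s8.png")
E
```

```text
t 8.15 p [ 0.5804 -0.0501  0.2169] phi 56.01 tilt [ 0.0026 -0.001  -1.    ] F [-7.9  0.3 13.7] M [ 0.18  1.67 -0.04] gap 0.0318 q6 0.28
t 8.25 p [ 0.5804 -0.0502  0.2169] phi 56.01 tilt [ 0.0026 -0.001  -1.    ] F [-7.7 -0.3 13.3] M [ 0.1   1.67 -0.05] gap 0.0320 q6 0.28
```

View pics/s8.png

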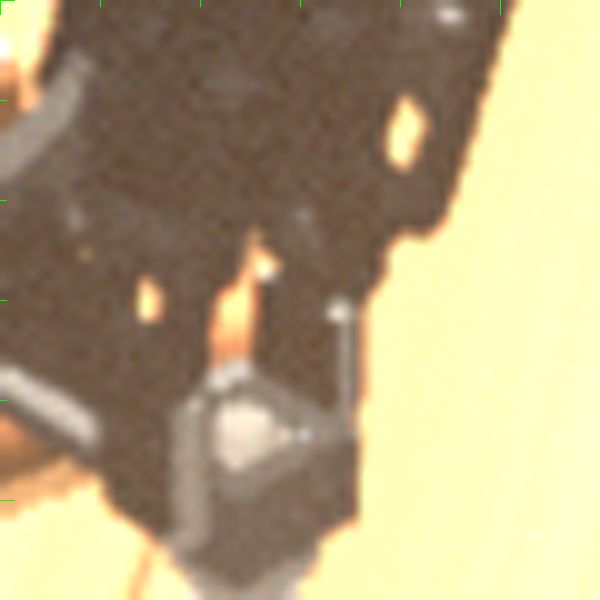

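```bash
python3 - <<'E'
from h import *
S=lambda u,v:np.array((295+u/10-.5,160+v/10-.5))
for z in(.2118,):
    c=np.array([.5804-.0003,-.0502,z]); yaw=np.radians(-34)
    def loc(x,y,z): return c+[x*np.cos(yaw)-y*np.sin(yaw),x*np.sin(yaw)+y*np.cos(yaw),z]
    for nm,P,o in [("right top",(-.017,-.017,.022),(357,432)),("right bot",(-.017,-.017,0),(357,518)),("near bot",(-.017,.017,0),(240,590)),("tip",(0,0,.024),(240,412)),("holetop R",(-.0088,-.0088,.022),(318,432)),("holetop near",(-.0088,.0088,.022),(238,478))]:
        q=proj("side",loc(*P))[0]; print(nm,q.round(2),S(*o).round(2),(S(*o)-q).round(2))
print(((np.array([318.7,200.3])-[295,160]+.5)*10))
E
```

```text
right top [330.16 202.2 ] [330.2 202.7] [0.04 0.5 ]
right bot [329.97 211.3 ] [330.2 211.3] [ 0.23 -0.  ]
near bot [317.66 218.76] [318.5 218.5] [ 0.84 -0.26]
tip [317.75 201.31] [318.5 200.7] [ 0.75 -0.61]
holetop R [324.17 202.17] [326.3 202.7] [2.13 0.53]
holetop near [317.69 205.96] [318.3 207.3] [0.61 1.34]
[242. 408.]
```

>>> {"name": "carry_out", "arguments": {
  "increments": [
    [0,-0.001,-0.001,0],
    [0,-0.001,-0.003,0],
    [0,-0.001,-0.003,0]
  ]
}}

```text
t: 8.5
eef_pos: [0.5795, -0.0496, 0.2173]
tool_rot: [2.774, 1.475, 0.001]
wrist_force: [0.1, -1.5, -2.7]
finger_gap: 0.0323
```

```bash
python3 - <<'E'
from h import *
st()
E
```

```text
t 8.50 p [ 0.5795 -0.0496  0.2173] phi 56.00 tilt [ 4.e-04 -1.e-04 -1.e+00] F [ 0.1 -1.5 -2.7] M [-0.26  0.24 -0.06] gap 0.0323 q6 0.28
```

>>> {"name": "carry_out", "arguments": {
  "increments": [
    [0,0,0,0],
    [0,0,0,0],
    [0,0,0,0],
    [0,0,0,0],
    [0,0,-0.015,0],
    [0,0,-0.04,0],
    [0,0,-0.07,0],
    [0,0,-0.09,0],
    [0,0,-0.095,0],
    [0,0,-0.095,0]
  ],
  "jaw": 65
}}

```text
t: 9.33
eef_pos: [0.5801, -0.0497, 0.3138]
tool_rot: [2.772, 1.474, 0.004]
wrist_force: [1.1, 0.3, 0.8]
finger_gap: 0.055
```

```bash
python3 - <<'E'
from h import *
st()
s=np.mean([r.read_camera("side").astype(float) for _ in range(2)],0);t=r.read_camera("top")
s=np.clip(s*1.5,0,255).astype(np.uint8);cv2.imwrite("pics/t9.png",t)
crop(s,270,150,90,90,7,"pics/s9.png")
E
```

```text
t 9.33 p [ 0.5801 -0.0497  0.3138] phi 56.01 tilt [ 3.1e-03 -7.0e-04 -1.0e+00] F [1.1 0.3 0.8] M [-0.01 -0.03 -0.03] gap 0.0550 q6 0.28
```

View pics/s9.png

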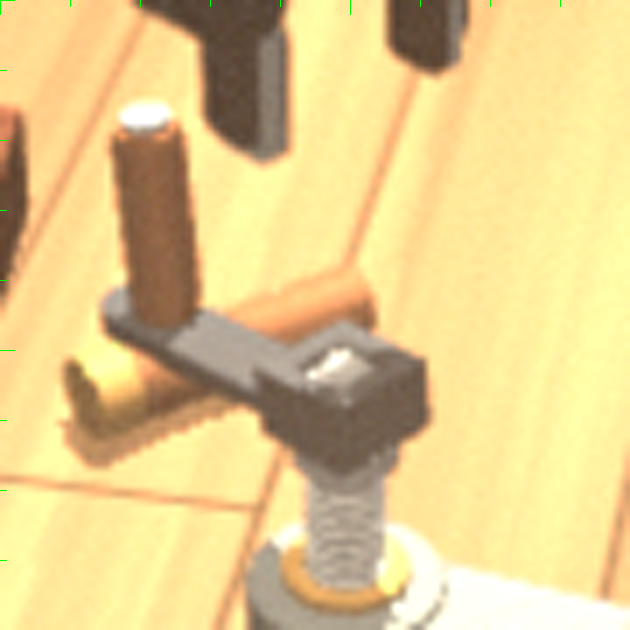

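View pics/t9.png

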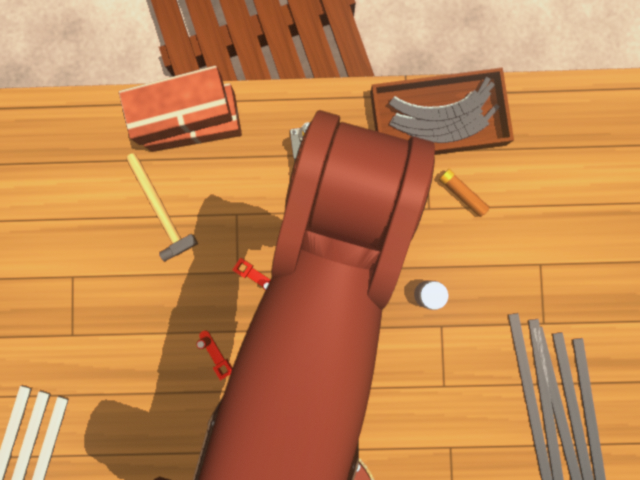

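```bash
python3 - <<'E'
from h import *
S=lambda u,v:np.array((270+u/7-.5,150+v/7-.5))
for y in(-30,-34,-38):
    yaw=np.radians(y);c=np.array([.5795,-.0496,.2122])
    def loc(x,y,z): return c+[x*np.cos(yaw)-y*np.sin(yaw),x*np.sin(yaw)+y*np.cos(yaw),z]
    for nm,P,o in [("grip top",(.075,0,.0745),(146,116)),("grip bot",(.075,0,.010),(166,318)),("arm near-left corner",(.1,0,.009),(105,300)),("near bot",(-.017,.017,0),(343,473)),("right bot",(-.017,-.017,0),(428,418)),("right top",(-.017,-.017,.022),(428,360))]:
        q=proj("side",loc(*P))[0]; print(y,nm,q.round(2),S(*o).round(2),(S(*o)-q).round(2))
g=np.array([.5795+.075*np.cos(np.radians(-34)),-.0496+.075*np.sin(np.radians(-34)),.2122+.036]); print(g, inc([g[0],g[1],.314],56),inc(g,56))
E
```

```text
-30 grip top [288.99 165.13] [290.36 166.07] [1.37 0.94]
-30 grip bot [290.41 192.71] [293.21 194.93] [2.8  2.22]
-30 arm near-left corner [281.75 188.55] [284.5  192.36] [2.75 3.81]
-30 near bot [318.78 218.81] [318.5  217.07] [-0.28 -1.74]
-30 right bot [330.17 210.84] [330.64 209.21] [ 0.47 -1.63]
-30 right top [330.37 201.74] [330.64 200.93] [ 0.28 -0.81]
-34 grip top [290.93 164.11] [290.36 166.07] [-0.57  1.96]
-34 grip bot [292.26 191.65] [293.21 194.93] [0.95 3.28]
-34 arm near-left corner [284.21 187.17] [284.5  192.36] [0.29 5.18]
-34 near bot [317.91 218.82] [318.5  217.07] [ 0.59 -1.75]
-34 right bot [330.21 211.36] [330.64 209.21] [ 0.43 -2.14]
-34 right top [330.41 202.24] [330.64 200.93] [ 0.23 -1.32]
-38 grip top [292.99 163.17] [290.36 166.07] [-2.63  2.91]
-38 grip bot [294.22 190.67] [293.21 194.93] [-1.    4.26]
-38 arm near-left corner [286.81 185.9 ] [284.5  192.36] [-2.31  6.45]
-38 near bot [317.04 218.8 ] [318.5  217.07] [ 1.46 -1.73]
-38 right bot [330.2  211.87] [330.64 209.21] [ 0.45 -2.66]
-38 right top [330.39 202.75] [330.64 200.93] [ 0.25 -1.83]
[ 0.64167782 -0.09153947  0.2482    ] [ 0.0001  0.0755 -0.0038  0.0002] [0.0001 0.0757 0.062  0.0002]
```

The crank is on the square, but without support it sags about 5° towards its grip because of the hole's clearance. I'll take the grip with the jaws radial, which brings it upright and levels the crank.

>>> {"name": "carry_out", "arguments": {
  "increments": [
    [0,0.006,0,-0.1],
    [0,0.012,0,-0.22],
    [0,0.018,0,-0.34],
    [0,0.024,0,-0.46],
    [0,0.03,0,-0.58],
    [0,0.036,0,-0.7],
    [0,0.042,0,-0.82],
    [0,0.048,0,-0.94],
    [0,0.054,0,-1.06],
    [0,0.06,0,-1.18],
    [0,0.066,0,-1.3],
    [0,0.07,0,-1.42],
    [0,0.074,0,-1.52],
    [0,0.077,0,-1.57],
    [0,0.077,0,-1.57],
    [0,0.077,0,-1.57]
  ]
}}

```text
t: 10.82
eef_pos: [0.6428, -0.0924, 0.3105]
tool_rot: [-0.922, -3.001, -0.0]
wrist_force: [-0.2, -0.1, -0.0]
finger_gap: 0.0557
```

```bash
python3 - <<'E'
from h import *
st();print(inc([.6433,-.0926,.246],146))
s=r.read_camera("side")
s=np.clip(s*1.5,0,255).astype(np.uint8)
crop(s,250,110,110,120,5,"pics/s10.png")
E
```

```text
t 10.82 p [ 0.6428 -0.0924  0.3105] phi 145.85 tilt [-2.1e-03  9.0e-04 -1.0e+00] F [-0.2 -0.1 -0. ] M [-0.04 -0.03  0.03] gap 0.0557 q6 -1.32
[-0.0007  0.0002  0.0645 -0.0027]
```

View pics/s10.png

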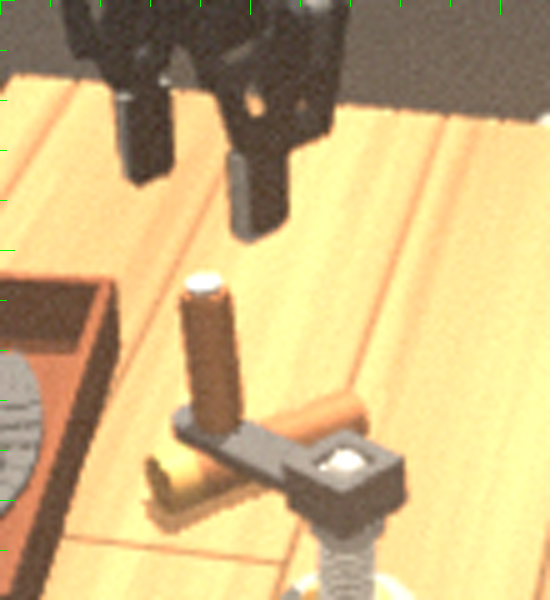

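>>> {"name": "carry_out", "arguments": {
  "increments": [
    [-0.0005,0,0.01,0],
    [-0.0005,0,0.025,0],
    [-0.0005,0,0.042,0],
    [-0.0005,0,0.056,0],
    [-0.0005,0,0.063,0],
    [-0.0005,0,0.0645,0],
    [-0.0005,0,0.0645,0]
  ]
}}

```text
t: 11.45
eef_pos: [0.6433, -0.0927, 0.2473]
tool_rot: [-0.92, -3.003, -0.0]
wrist_force: [-1.2, -0.1, -0.2]
finger_gap: 0.0554
```

```bash
python3 - <<'E'
from h import *
st()
s=r.read_camera("side")
s=np.clip(s*1.5,0,255).astype(np.uint8)
crop(s,250,110,110,120,5,"pics/s11.png")
E
```

```text
t 11.45 p [ 0.6433 -0.0927  0.2473] phi 145.92 tilt [-6.e-04  3.e-04 -1.e+00] F [-1.2 -0.1 -0.2] M [-0.04 -0.02 -0.  ] gap 0.0554 q6 -1.32
```

View pics/s11.png

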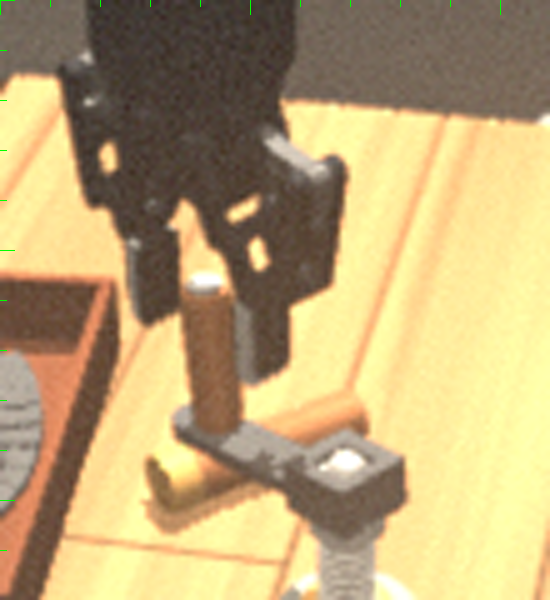

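>>> {"name": "carry_out", "arguments": {
  "increments": [
    [0,0,0,0],
    [0,0,0,0],
    [0,0,0,0],
    [0,0,0,0],
    [0,0,0,0],
    [0,0,0,0]
  ],
  "jaw": 0,
  "grip_force": 60
}}

```text
t: 12.0
eef_pos: [0.6441, -0.093, 0.2494]
tool_rot: [0.919, 3.001, 0.0]
wrist_force: [-0.3, 0.1, 8.1]
finger_gap: 0.0209
```

```bash
python3 - <<'E'
from h import *
st()
s=r.read_camera("side");st()
s=np.clip(s*1.5,0,255).astype(np.uint8)
crop(s,250,110,110,120,5,"pics/s12.png")
E
```

```text
t 12.00 p [ 0.6441 -0.093   0.2494] phi 145.95 tilt [ 2.5e-03 -6.0e-04 -1.0e+00] F [-0.3  0.1  8.1] M [ 0.39  0.59 -0.01] gap 0.0209 q6 -1.32
t 12.05 p [ 0.6441 -0.093   0.2495] phi 145.95 tilt [ 2.5e-03 -6.0e-04 -1.0e+00] F [-0.5  0.   7.6] M [ 0.33  0.62 -0.03] gap 0.0211 q6 -1.32
```

View pics/s12.png

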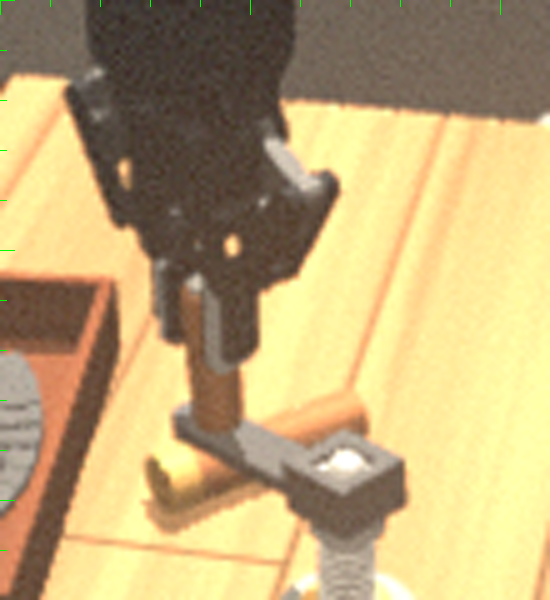

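>>> {"name": "carry_out", "arguments": {
  "increments": [
    [0,0,-0.002,0],
    [0,0,-0.004,0],
    [0,0,-0.006,0],
    [0.001,0,-0.008,0],
    [0.002,0,-0.008,0],
    [0.002,0,-0.008,0]
  ]
}}

```text
t: 12.55
eef_pos: [0.6421, -0.0918, 0.2551]
tool_rot: [0.92, 3.004, -0.0]
wrist_force: [-0.1, 0.1, -3.8]
finger_gap: 0.0201
```

```bash
python3 - <<'E'
from h import *
st()
s=r.read_camera("side");st()
s=np.clip(s*1.5,0,255).astype(np.uint8)
crop(s,250,110,110,120,5,"pics/s13.png")
E
```

```text
t 12.55 p [ 0.6421 -0.0918  0.2551] phi 145.96 tilt [ 1.e-04 -2.e-04 -1.e+00] F [-0.1  0.1 -3.8] M [-0.03 -0.14  0.02] gap 0.0201 q6 -1.32
t 12.60 p [ 0.6421 -0.0919  0.255 ] phi 145.95 tilt [ 0.e+00 -1.e-04 -1.e+00] F [ 0.2 -0.4 -4.1] M [-0.09 -0.12 -0.03] gap 0.0202 q6 -1.32
```

View pics/s13.png

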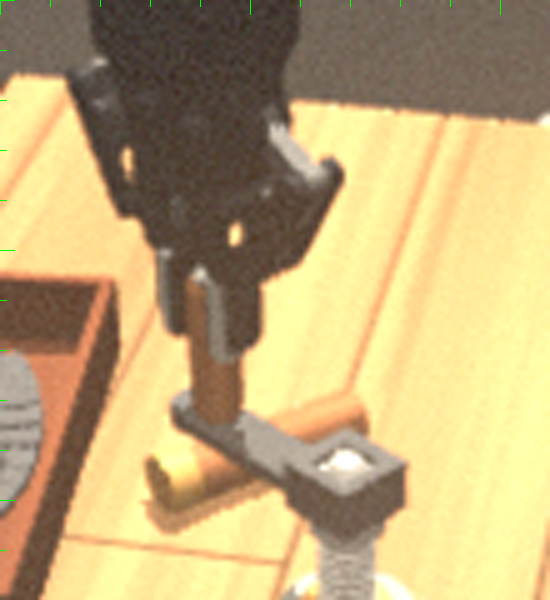

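```bash
cat > wind.py <<'E'
from h import *
import sys,json
def rows(d0,d1,n,z0=0.,R=.075,hold=0):
    out=[]
    for d in np.linspace(d0,d1,n+1)[1:]:
        a,b=np.radians(d0),np.radians(d)
        out.append([round(R*(np.cos(a)-np.cos(b)),4),round(-R*(np.sin(b)-np.sin(a)),4),round(z0+.01*(d-d0)/360,4),0])
    return json.dumps(out+[out[-1]]*hold)
C=np.array([.5795,-.0496])
def rep():
    p,R,s=pose(); v=p[:2]-C; th=np.degrees(np.arctan2(v[1],v[0])); u=v/np.linalg.norm(v); tc=np.array([u[1],-u[0]])
    F=np.array(s["wrist_force"]); print("t %.2f th %.2f delta %.2f r %.4f z %.4f Ftan(resist) %.2f Frad %.2f Fz %.2f M %s gap %.4f"%(s["t"],th,(-34-th)%360,np.linalg.norm(v),p[2],-F[:2]@tc,F[:2]@u,F[2],np.round(s["torque"],2),s["finger_gap"]))
E
python3 -c "
from wind import *
rep();print(rows(0,180,15,.001)); print(rows(180,360,15))"
```

```text
t 12.60 th -34.04 delta 0.04 r 0.0755 z 0.2550 Ftan(resist) -0.21 Frad 0.34 Fz -4.13 M [-0.09 -0.12 -0.03] gap 0.0202
[[0.0016, -0.0156, 0.0013, 0], [0.0065, -0.0305, 0.0017, 0], [0.0143, -0.0441, 0.002, 0], [0.0248, -0.0557, 0.0023, 0], [0.0375, -0.065, 0.0027, 0], [0.0518, -0.0713, 0.003, 0], [0.0672, -0.0746, 0.0033, 0], [0.0828, -0.0746, 0.0037, 0], [0.0982, -0.0713, 0.004, 0], [0.1125, -0.065, 0.0043, 0], [0.1252, -0.0557, 0.0047, 0], [0.1357, -0.0441, 0.005, 0], [0.1435, -0.0305, 0.0053, 0], [0.1484, -0.0156, 0.0057, 0], [0.15, -0.0, 0.006, 0]]
[[-0.0016, 0.0156, 0.0003, 0], [-0.0065, 0.0305, 0.0007, 0], [-0.0143, 0.0441, 0.001, 0], [-0.0248, 0.0557, 0.0013, 0], [-0.0375, 0.065, 0.0017, 0], [-0.0518, 0.0713, 0.002, 0], [-0.0672, 0.0746, 0.0023, 0], [-0.0828, 0.0746, 0.0027, 0], [-0.0982, 0.0713, 0.003, 0], [-0.1125, 0.065, 0.0033, 0], [-0.1252, 0.0557, 0.0037, 0], [-0.1357, 0.0441, 0.004, 0], [-0.1435, 0.0305, 0.0043, 0], [-0.1484, 0.0156, 0.0047, 0], [-0.15, 0.0, 0.005, 0]]
```

First quarter of a turn as a check.

>>> {"name": "carry_out", "arguments": {
  "increments": [
    [0.0004,-0.0078,0.0012,0],
    [0.0016,-0.0156,0.0013,0],
    [0.0037,-0.0232,0.0015,0],
    [0.0065,-0.0305,0.0017,0],
    [0.01,-0.0375,0.0018,0],
    [0.0143,-0.0441,0.002,0],
    [0.0193,-0.0502,0.0022,0],
    [0.0248,-0.0557,0.0023,0],
    [0.0375,-0.065,0.0027,0],
    [0.0518,-0.0713,0.003,0]
  ]
}}

```text
t: 13.43
eef_pos: [0.5597, -0.1226, 0.253]
tool_rot: [0.919, 3.0, 0.002]
wrist_force: [7.2, 1.9, -2.1]
finger_gap: 0.0198
```

```bash
python3 -c "
from wind import *
rep()
s=r.read_camera('side');rep()
s=np.clip(s*1.5,0,255).astype(np.uint8)
crop(s,270,150,110,120,5,'pics/s14.png');print(rows(72,180,9)); print(rows(180,360,15))"
```

```text
t 13.43 th -105.15 delta 71.15 r 0.0756 z 0.2530 Ftan(resist) 6.45 Frad -3.69 Fz -2.11 M [ 0.45 -2.04  0.01] gap 0.0198
t 13.48 th -106.86 delta 72.86 r 0.0753 z 0.2534 Ftan(resist) 7.26 Frad -3.78 Fz -2.85 M [ 0.22 -1.6   0.02] gap 0.0207
[[0.0153, -0.0033, 0.0003, 0], [0.031, -0.0033, 0.0007, 0], [0.0464, -0.0, 0.001, 0], [0.0607, 0.0064, 0.0013, 0], [0.0734, 0.0156, 0.0017, 0], [0.0839, 0.0272, 0.002, 0], [0.0917, 0.0408, 0.0023, 0], [0.0965, 0.0557, 0.0027, 0], [0.0982, 0.0713, 0.003, 0]]
[[-0.0016, 0.0156, 0.0003, 0], [-0.0065, 0.0305, 0.0007, 0], [-0.0143, 0.0441, 0.001, 0], [-0.0248, 0.0557, 0.0013, 0], [-0.0375, 0.065, 0.0017, 0], [-0.0518, 0.0713, 0.002, 0], [-0.0672, 0.0746, 0.0023, 0], [-0.0828, 0.0746, 0.0027, 0], [-0.0982, 0.0713, 0.003, 0], [-0.1125, 0.065, 0.0033, 0], [-0.1252, 0.0557, 0.0037, 0], [-0.1357, 0.0441, 0.004, 0], [-0.1435, 0.0305, 0.0043, 0], [-0.1484, 0.0156, 0.0047, 0], [-0.15, 0.0, 0.005, 0]]
```

View pics/s14.png

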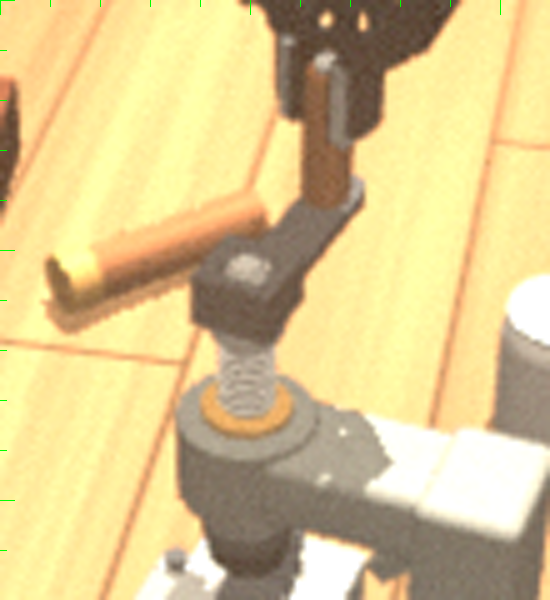

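The winding works: the tangential force is about 7 N, and the crank stays level and on the square. I'll go on.

>>> {"name": "carry_out", "arguments": {
  "increments": [
    [0.0153,-0.0028,0.0005,0],
    [0.031,-0.0028,0.0011,0],
    [0.0464,0.0003,0.0015,0],
    [0.0607,0.0067,0.0018,0],
    [0.0734,0.0158,0.0022,0],
    [0.0839,0.0273,0.0025,0],
    [0.0917,0.0409,0.0028,0],
    [0.0965,0.0557,0.0032,0],
    [0.0982,0.0713,0.0035,0]
  ]
}}

```text
t: 14.23
eef_pos: [0.5161, -0.0084, 0.2508]
tool_rot: [-0.921, -3.003, 0.005]
wrist_force: [-11.3, -2.1, 10.5]
finger_gap: 0.0206
```

```bash
python3 -c "
from wind import *
rep()"
```

```text
t 14.23 th 146.99 delta 179.01 r 0.0756 z 0.2508 Ftan(resist) 7.91 Frad 8.30 Fz 10.50 M [-1.03  1.87  0.  ] gap 0.0206
```

>>> {"name": "carry_out", "arguments": {
  "increments": [
    [-0.0016,0.0156,0.0003,0],
    [-0.0065,0.0305,0.0007,0],
    [-0.0143,0.0441,0.001,0],
    [-0.0248,0.0557,0.0013,0],
    [-0.0375,0.065,0.0017,0],
    [-0.0518,0.0713,0.002,0],
    [-0.0672,0.0746,0.0023,0],
    [-0.0828,0.0746,0.0027,0],
    [-0.0982,0.0713,0.003,0],
    [-0.1125,0.065,0.0033,0],
    [-0.1252,0.0557,0.0037,0],
    [-0.1357,0.0441,0.004,0],
    [-0.1435,0.0305,0.0043,0],
    [-0.1484,0.0156,0.0047,0],
    [-0.15,0.0,0.005,0]
  ]
}}

```text
t: 15.48
eef_pos: [0.642, -0.0916, 0.2451]
tool_rot: [0.918, 3.004, 0.004]
wrist_force: [-1.8, 9.3, 7.1]
finger_gap: 0.0201
```

```bash
python3 -c "
from wind import *
rep()
s=r.read_camera('side');rep()
s=np.clip(s*1.5,0,255).astype(np.uint8)
crop(s,250,150,130,120,5,'pics/s15.png')"
```

```text
t 15.48 th -33.88 delta 359.88 r 0.0753 z 0.2451 Ftan(resist) 6.77 Frad -6.67 Fz 7.08 M [ 2.55  1.02 -0.01] gap 0.0201
t 15.53 th -35.80 delta 1.80 r 0.0752 z 0.2450 Ftan(resist) 3.08 Frad -5.90 Fz 6.12 M [ 1.94  0.88 -0.04] gap 0.0200
```

View pics/s15.png

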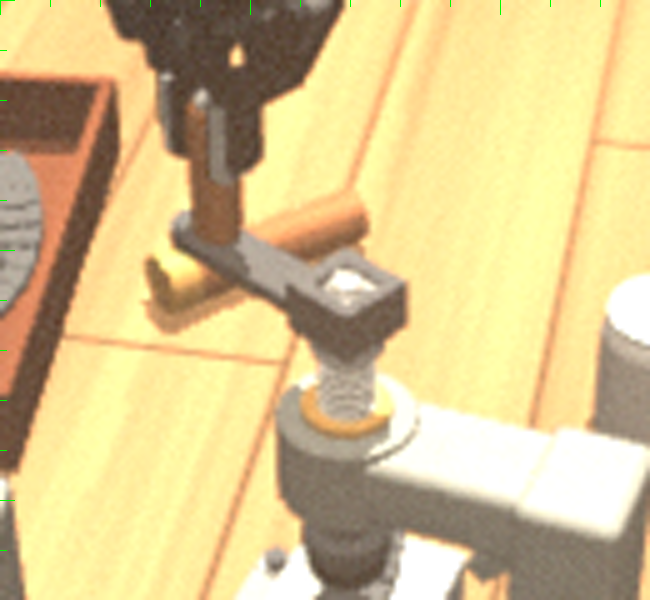

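>>> {"name": "carry_out", "arguments": {
  "increments": [
    [0.0034,-0.0156,-0.0007,0],
    [0.0083,-0.0305,-0.0008,0],
    [0.0161,-0.0441,-0.0005,0],
    [0.0266,-0.0557,-0.0002,0],
    [0.0393,-0.065,0.0002,0],
    [0.0536,-0.0713,0.0005,0],
    [0.069,-0.0746,0.0008,0],
    [0.0846,-0.0746,0.0012,0],
    [0.1,-0.0713,0.0015,0],
    [0.1143,-0.065,0.0018,0],
    [0.127,-0.0557,0.0022,0],
    [0.1375,-0.0441,0.0025,0],
    [0.1453,-0.0305,0.0028,0],
    [0.1502,-0.0156,0.0032,0],
    [0.1518,0,0.0035,0]
  ]
}}

```text
t: 16.78
eef_pos: [0.5158, -0.008, 0.2414]
tool_rot: [0.921, 3.002, -0.006]
wrist_force: [-3.6, -7.6, 2.2]
finger_gap: 0.0202
```

```bash
python3 -c "
from wind import *
rep();print(rows(180,330,12,hold=1));print(rows(330,360,4));print(rows(330,354,4))"
```

```text
t 16.78 th 146.84 delta 179.16 r 0.0761 z 0.2414 Ftan(resist) 8.32 Frad -1.13 Fz 2.21 M [-1.82  0.36  0.01] gap 0.0202
[[-0.0018, 0.0162, 0.0003, 0], [-0.007, 0.0317, 0.0007, 0], [-0.0155, 0.0457, 0.001, 0], [-0.0268, 0.0575, 0.0014, 0], [-0.0404, 0.0665, 0.0017, 0], [-0.0556, 0.0724, 0.0021, 0], [-0.0717, 0.0749, 0.0024, 0], [-0.088, 0.0739, 0.0028, 0], [-0.1037, 0.0693, 0.0031, 0], [-0.118, 0.0614, 0.0035, 0], [-0.1303, 0.0507, 0.0038, 0], [-0.14, 0.0375, 0.0042, 0], [-0.14, 0.0375, 0.0042, 0]]
[[-0.0043, -0.0088, 0.0002, 0], [-0.0075, -0.0181, 0.0004, 0], [-0.0094, -0.0277, 0.0006, 0], [-0.01, -0.0375, 0.0008, 0]]
[[-0.0036, -0.007, 0.0002, 0], [-0.0064, -0.0143, 0.0003, 0], [-0.0084, -0.0219, 0.0005, 0], [-0.0096, -0.0297, 0.0007, 0]]
```

Radial and vertical forces are now small, so I'll wind on to 1.92 turns.

>>> {"name": "carry_out", "arguments": {
  "increments": [
    [-0.0018,0.0162,0.0003,0],
    [-0.007,0.0317,0.0007,0],
    [-0.0155,0.0457,0.001,0],
    [-0.0268,0.0575,0.0014,0],
    [-0.0404,0.0665,0.0017,0],
    [-0.0556,0.0724,0.0021,0],
    [-0.0717,0.0749,0.0024,0],
    [-0.088,0.0739,0.0028,0],
    [-0.1037,0.0693,0.0031,0],
    [-0.118,0.0614,0.0035,0],
    [-0.1303,0.0507,0.0038,0],
    [-0.14,0.0375,0.0042,0],
    [-0.14,0.0375,0.0042,0]
  ]
}}

```text
t: 17.87
eef_pos: [0.6538, -0.0562, 0.2368]
tool_rot: [0.922, 3.002, 0.002]
wrist_force: [3.5, 1.8, 2.9]
finger_gap: 0.0206
```

```bash
python3 -c "
from wind import *
rep()
s=np.mean([r.read_camera('side').astype(float) for _ in range(3)],0);rep()
s=np.clip(s*1.5,0,255).astype(np.uint8)
crop(s,280,215,100,100,7,'pics/s16.png')"
```

```text
t 17.87 th -5.10 delta 331.10 r 0.0746 z 0.2368 Ftan(resist) 2.05 Frad 3.30 Fz 2.91 M [ 0.58 -0.63  0.03] gap 0.0206
t 18.02 th -3.67 delta 329.67 r 0.0745 z 0.2371 Ftan(resist) 0.83 Frad 5.13 Fz 3.23 M [-0.02 -0.91  0.02] gap 0.0201
```

View pics/s16.png

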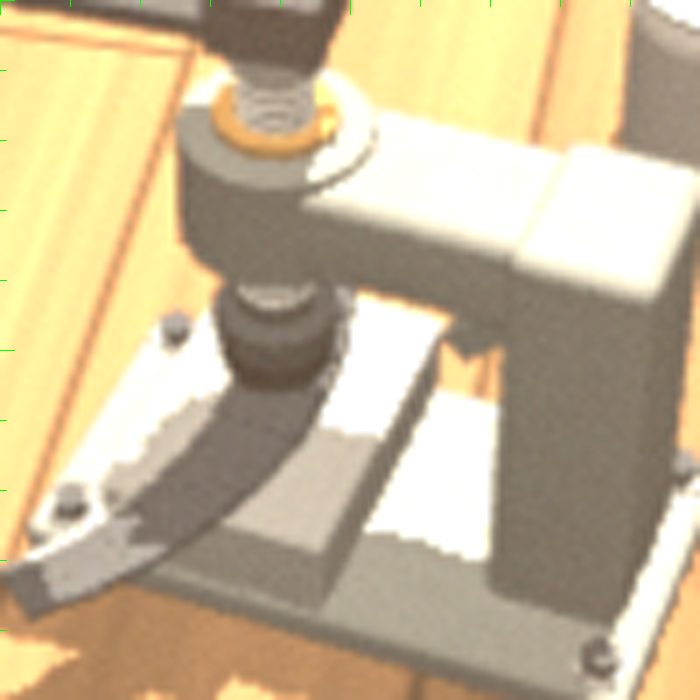

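```bash
python3 -c "
from wind import *
for z in(.045,.05,.055,.06,.065,.07): print(z,proj('side',np.array([.5795-.0034-.0015,-.0496+.0177-.0017,z]))[0].round(1))
for n in (330,):
  print(rows(330,360,3));print(rows(0,24,3));print(rows(24,48,3))
"
```

```text
0.045 [318.8 277. ]
0.05 [318.8 275.4]
0.055 [318.8 273.8]
0.06 [318.8 272.2]
0.065 [318.8 270.5]
0.07 [318.8 268.9]
[[-0.0055, -0.0118, 0.0003, 0], [-0.0089, -0.0245, 0.0006, 0], [-0.01, -0.0375, 0.0008, 0]]
[[0.0007, -0.0104, 0.0002, 0], [0.0029, -0.0207, 0.0004, 0], [0.0065, -0.0305, 0.0007, 0]]
[[0.0049, -0.0092, 0.0002, 0], [0.0111, -0.0177, 0.0004, 0], [0.0183, -0.0252, 0.0007, 0]]
```

```bash
python3 -c "
from wind import *
print(rows(-30,60,9));print(rows(60,150,9))
"
```

```text
[[-0.0055, -0.0118, 0.0003, 0], [-0.0089, -0.0245, 0.0006, 0], [-0.01, -0.0375, 0.0008, 0], [-0.0089, -0.0505, 0.0011, 0], [-0.0055, -0.0632, 0.0014, 0], [0.0, -0.075, 0.0017, 0], [0.0075, -0.0857, 0.0019, 0], [0.0167, -0.095, 0.0022, 0], [0.0275, -0.1025, 0.0025, 0]]
[[0.0118, -0.0055, 0.0003, 0], [0.0245, -0.0089, 0.0006, 0], [0.0375, -0.01, 0.0008, 0], [0.0505, -0.0089, 0.0011, 0], [0.0632, -0.0055, 0.0014, 0], [0.075, -0.0, 0.0017, 0], [0.0857, 0.0075, 0.0019, 0], [0.095, 0.0167, 0.0022, 0], [0.1025, 0.0275, 0.0025, 0]]
```

>>> {"name": "carry_out", "arguments": {
  "increments": [
    [-0.0055,-0.0118,-0.0002,0],
    [-0.0089,-0.0245,0.0001,0],
    [-0.01,-0.0375,0.0003,0],
    [-0.0089,-0.0505,0.0006,0],
    [-0.0055,-0.0632,0.0009,0],
    [0.0,-0.075,0.0012,0],
    [0.0075,-0.0857,0.0014,0],
    [0.0167,-0.095,0.0017,0],
    [0.0275,-0.1025,0.002,0]
  ]
}}

```text
t: 18.77
eef_pos: [0.5734, -0.1238, 0.2345]
tool_rot: [0.918, 3.002, -0.0]
wrist_force: [6.7, 0.6, -0.6]
finger_gap: 0.02
```

```bash
python3 -c "
from wind import *
rep()"
```

```text
t 18.77 th -94.72 delta 60.72 r 0.0744 z 0.2345 Ftan(resist) 6.61 Frad -1.15 Fz -0.62 M [ 0.03 -1.85 -0.01] gap 0.0200
```

>>> {"name": "carry_out", "arguments": {
  "increments": [
    [0.0118,-0.0055,0.0003,0],
    [0.0245,-0.0089,0.0006,0],
    [0.0375,-0.01,0.0008,0],
    [0.0505,-0.0089,0.0011,0],
    [0.0632,-0.0055,0.0014,0],
    [0.075,-0.0,0.0017,0],
    [0.0857,0.0075,0.0019,0],
    [0.095,0.0167,0.0022,0],
    [0.1025,0.0275,0.0025,0]
  ]
}}

```text
t: 19.52
eef_pos: [0.5038, -0.0441, 0.2323]
tool_rot: [0.919, 3.001, -0.005]
wrist_force: [5.1, -7.3, -0.5]
finger_gap: 0.0202
```

```bash
python3 -c "
from wind import *
rep()
s=np.mean([r.read_camera('side').astype(float) for _ in range(2)],0);rep()
s=np.clip(s*1.5,0,255).astype(np.uint8)
crop(s,280,190,100,100,7,'pics/s17.png')"
```

```text
t 19.52 th 175.82 delta 150.18 r 0.0759 z 0.2323 Ftan(resist) 6.88 Frad -5.64 Fz -0.53 M [-1.9  -1.59  0.  ] gap 0.0202
t 19.62 th 174.89 delta 151.11 r 0.0759 z 0.2323 Ftan(resist) 3.68 Frad -4.39 Fz -1.28 M [-0.95 -1.12  0.  ] gap 0.0202
```

View pics/s17.png

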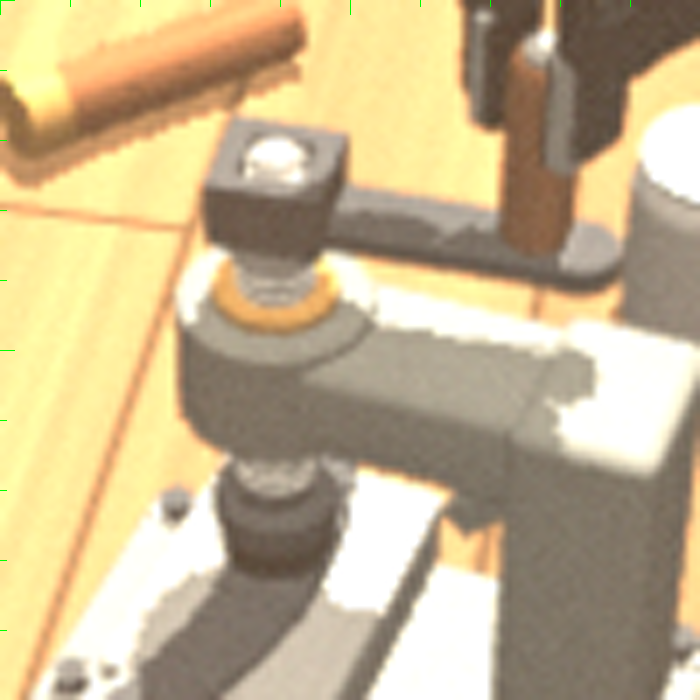

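```bash
python3 -c "
from wind import *
print(rows(150,270,10))
for a in range(270,630,30): print(a%360,rows(a,a+30,3))
"
```

```text
[[0.0064, 0.0143, 0.0003, 0], [0.0096, 0.0297, 0.0007, 0], [0.0096, 0.0453, 0.001, 0], [0.0064, 0.0607, 0.0013, 0], [-0.0, 0.075, 0.0017, 0], [-0.0092, 0.0877, 0.002, 0], [-0.0209, 0.0982, 0.0023, 0], [-0.0344, 0.106, 0.0027, 0], [-0.0494, 0.1109, 0.003, 0], [-0.065, 0.1125, 0.0033, 0]]
270 [[-0.013, -0.0011, 0.0003, 0], [-0.0257, -0.0045, 0.0006, 0], [-0.0375, -0.01, 0.0008, 0]]
300 [[-0.0107, -0.0075, 0.0003, 0], [-0.02, -0.0167, 0.0006, 0], [-0.0275, -0.0275, 0.0008, 0]]
330 [[-0.0055, -0.0118, 0.0003, 0], [-0.0089, -0.0245, 0.0006, 0], [-0.01, -0.0375, 0.0008, 0]]
0 [[0.0011, -0.013, 0.0003, 0], [0.0045, -0.0257, 0.0006, 0], [0.01, -0.0375, 0.0008, 0]]
30 [[0.0075, -0.0107, 0.0003, 0], [0.0167, -0.02, 0.0006, 0], [0.0275, -0.0275, 0.0008, 0]]
60 [[0.0118, -0.0055, 0.0003, 0], [0.0245, -0.0089, 0.0006, 0], [0.0375, -0.01, 0.0008, 0]]
90 [[0.013, 0.0011, 0.0003, 0], [0.0257, 0.0045, 0.0006, 0], [0.0375, 0.01, 0.0008, 0]]
120 [[0.0107, 0.0075, 0.0003, 0], [0.02, 0.0167, 0.0006, 0], [0.0275, 0.0275, 0.0008, 0]]
150 [[0.0055, 0.0118, 0.0003, 0], [0.0089, 0.0245, 0.0006, 0], [0.01, 0.0375, 0.0008, 0]]
180 [[-0.0011, 0.013, 0.0003, 0], [-0.0045, 0.0257, 0.0006, 0], [-0.01, 0.0375, 0.0008, 0]]
210 [[-0.0075, 0.0107, 0.0003, 0], [-0.0167, 0.02, 0.0006, 0], [-0.0275, 0.0275, 0.0008, 0]]
240 [[-0.0118, 0.0055, 0.0003, 0], [-0.0245, 0.0089, 0.0006, 0], [-0.0375, 0.01, 0.0008, 0]]
```

>>> {"name": "carry_out", "arguments": {
  "increments": [
    [0.0064,0.0143,0.0003,0],
    [0.0096,0.0297,0.0007,0],
    [0.0096,0.0453,0.001,0],
    [0.0064,0.0607,0.0013,0],
    [0,0.075,0.0017,0],
    [-0.0092,0.0877,0.002,0],
    [-0.0209,0.0982,0.0023,0],
    [-0.0344,0.106,0.0027,0],
    [-0.0494,0.1109,0.003,0],
    [-0.065,0.1125,0.0033,0]
  ]
}}

```text
t: 20.45
eef_pos: [0.6193, 0.0154, 0.2284]
tool_rot: [-0.915, -3.002, -0.001]
wrist_force: [-5.8, 5.4, 4.2]
finger_gap: 0.0201
```

```bash
python3 -c "
from wind import *
rep()"
```

```text
t 20.45 th 58.50 delta 267.50 r 0.0762 z 0.2284 Ftan(resist) 7.78 Frad 1.53 Fz 4.17 M [ 1.13  1.39 -0.02] gap 0.0201
```

>>> {"name": "carry_out", "arguments": {
  "increments": [
    [-0.013,-0.0011,0.0003,0],
    [-0.0257,-0.0045,0.0006,0],
    [-0.0375,-0.01,0.0008,0]
  ]
}}

```text
t: 20.7
eef_pos: [0.6457, -0.0138, 0.2279]
tool_rot: [-0.916, -3.004, -0.003]
wrist_force: [-0.6, 7.7, 4.4]
finger_gap: 0.0197
```

```bash
python3 -c "
from wind import *
rep()"
```

```text
t 20.70 th 28.42 delta 297.58 r 0.0752 z 0.2279 Ftan(resist) 7.03 Frad 3.12 Fz 4.38 M [1.75 0.46 0.02] gap 0.0197
```

>>> {"name": "carry_out", "arguments": {
  "increments": [
    [-0.0107,-0.0075,0.0003,0],
    [-0.02,-0.0167,0.0006,0],
    [-0.0275,-0.0275,0.0008,0]
  ]
}}

```text
t: 20.95
eef_pos: [0.6539, -0.0524, 0.2273]
tool_rot: [0.916, 3.004, 0.004]
wrist_force: [3.9, 6.9, 2.5]
finger_gap: 0.02
```

```bash
python3 -c "
from wind import *
rep()
s=np.mean([r.read_camera('side').astype(float) for _ in range(2)],0);rep()
s=np.clip(s*1.5,0,255).astype(np.uint8)
crop(s,280,190,100,100,7,'pics/s18.png')"
```

```text
t 20.95 th -2.13 delta 328.13 r 0.0744 z 0.2273 Ftan(resist) 7.06 Frad 3.67 Fz 2.45 M [ 1.69 -0.69 -0.04] gap 0.0200
t 21.05 th -3.56 delta 329.56 r 0.0743 z 0.2273 Ftan(resist) 3.67 Frad 5.96 Fz 2.45 M [ 0.72 -1.07  0.  ] gap 0.0204
```

View pics/s18.png

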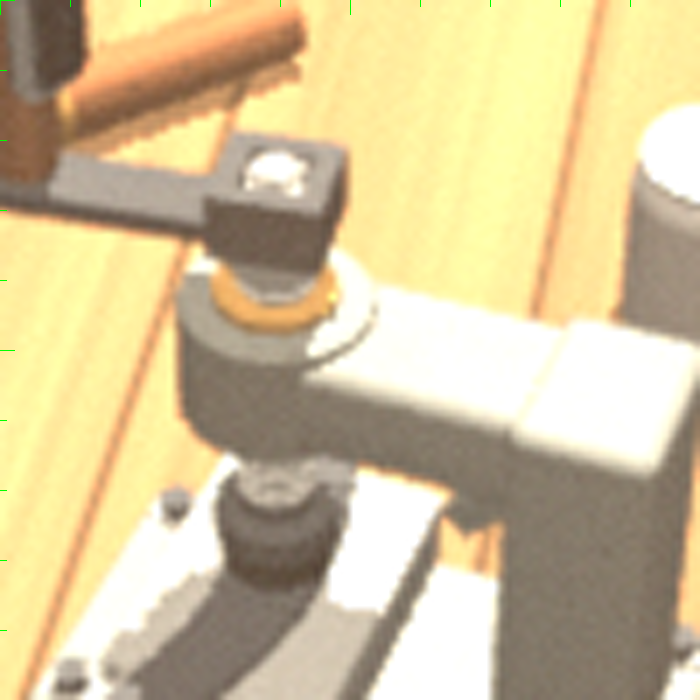

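>>> {"name": "carry_out", "arguments": {
  "increments": [
    [-0.0055,-0.0118,0.0003,0],
    [-0.0089,-0.0245,0.0006,0],
    [-0.01,-0.0375,0.0008,0]
  ]
}}

```text
t: 21.3
eef_pos: [0.6416, -0.0898, 0.2266]
tool_rot: [0.916, 3.002, 0.002]
wrist_force: [7.7, 4.9, 0.7]
finger_gap: 0.0199
```

```bash
python3 -c "
from wind import *
rep()"
```

```text
t 21.30 th -32.91 delta 358.91 r 0.0740 z 0.2266 Ftan(resist) 8.27 Frad 3.82 Fz 0.71 M [ 0.9  -1.63 -0.  ] gap 0.0199
```

>>> {"name": "carry_out", "arguments": {
  "increments": [
    [0.0003,-0.013,0.0003,0],
    [0.0037,-0.0257,0.0006,0],
    [0.0092,-0.0375,0.0008,0]
  ]
}}

```text
t: 21.55
eef_pos: [0.6123, -0.1162, 0.2254]
tool_rot: [0.918, 3.003, 0.001]
wrist_force: [6.7, 3.1, -1.4]
finger_gap: 0.0199
```

```bash
python3 -c "
from wind import *
rep()"
```

```text
t 21.55 th -63.79 delta 29.79 r 0.0743 z 0.2254 Ftan(resist) 7.35 Frad 0.20 Fz -1.41 M [ 0.75 -1.56 -0.02] gap 0.0199
```

>>> {"name": "carry_out", "arguments": {
  "increments": [
    [0.0075,-0.0107,0.0003,0],
    [0.0167,-0.02,0.0006,0],
    [0.0275,-0.0275,0.0008,0]
  ]
}}

```text
t: 21.8
eef_pos: [0.574, -0.1238, 0.2245]
tool_rot: [0.918, 3.002, 0.0]
wrist_force: [7.5, 1.3, -1.0]
finger_gap: 0.0205
```

```bash
python3 -c "
from wind import *
rep()"
```

```text
t 21.80 th -94.28 delta 60.28 r 0.0744 z 0.2245 Ftan(resist) 7.39 Frad -1.82 Fz -0.99 M [ 0.32 -1.91 -0.02] gap 0.0205
```

>>> {"name": "carry_out", "arguments": {
  "increments": [
    [0.0118,-0.0055,0.0003,0],
    [0.0245,-0.0089,0.0006,0],
    [0.0375,-0.01,0.0008,0]
  ]
}}

```text
t: 22.05
eef_pos: [0.5373, -0.1114, 0.2238]
tool_rot: [0.919, 3.001, -0.001]
wrist_force: [8.5, -1.3, -1.8]
finger_gap: 0.0202
```

```bash
python3 -c "
from wind import *
rep()"
```

```text
t 22.05 th -124.32 delta 90.32 r 0.0748 z 0.2238 Ftan(resist) 7.76 Frad -3.75 Fz -1.81 M [-0.37 -2.27  0.06] gap 0.0202
```

>>> {"name": "carry_out", "arguments": {
  "increments": [
    [0.013,0.0021,0.0003,0],
    [0.0257,0.0055,0.0006,0],
    [0.0375,0.011,0.0008,0]
  ]
}}

```text
t: 22.3
eef_pos: [0.5122, -0.0822, 0.2234]
tool_rot: [0.92, 3.001, -0.006]
wrist_force: [6.1, -8.4, -1.1]
finger_gap: 0.0199
```

```bash
python3 -c "
from wind import *
rep()"
```

```text
t 22.30 th -154.18 delta 120.18 r 0.0748 z 0.2234 Ftan(resist) 10.24 Frad -1.83 Fz -1.14 M [-1.91 -1.56  0.05] gap 0.0199
```

```bash
python3 -c "
from wind import *
s=np.mean([r.read_camera('side').astype(float) for _ in range(2)],0);rep()
s=np.clip(s*1.5,0,255).astype(np.uint8)
crop(s,280,190,100,100,7,'pics/s19.png');print(rows(120,126,1),rows(120,132,2))"
```

```text
t 22.40 th -155.18 delta 121.18 r 0.0747 z 0.2234 Ftan(resist) 5.57 Frad 0.35 Fz -0.42 M [-1.27 -0.52  0.01] gap 0.0202
[[0.0066, 0.0043, 0.0002, 0]] [[0.0066, 0.0043, 0.0002, 0], [0.0127, 0.0092, 0.0003, 0]]
```

View pics/s19.png

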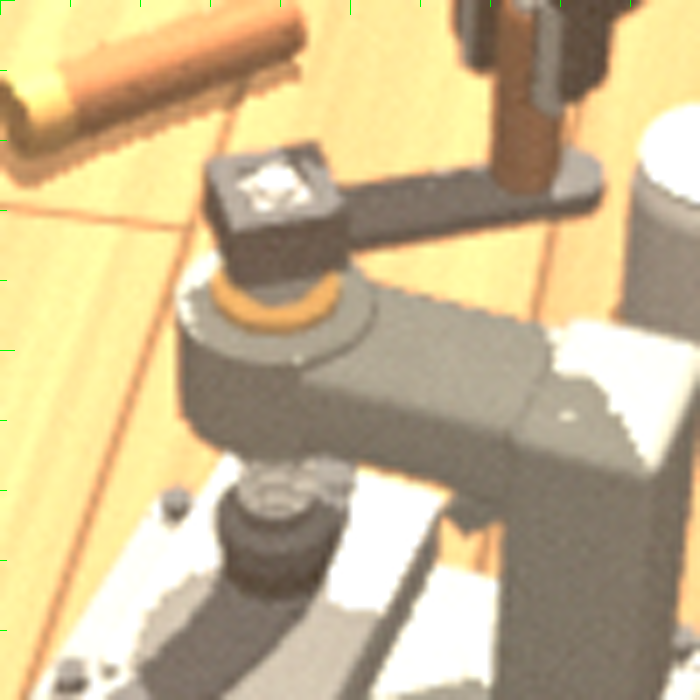

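>>> {"name": "carry_out", "arguments": {
  "increments": [
    [0.0066,0.0043,0.0002,0],
    [0.0127,0.0092,0.0003,0]
  ]
}}

```text
t: 22.57
eef_pos: [0.5069, -0.0681, 0.2232]
tool_rot: [0.92, 3.001, -0.007]
wrist_force: [2.5, -10.7, 0.7]
finger_gap: 0.02
```

```bash
python3 -c "
from wind import *
rep();print(rows(132,138,1),rows(132,144,2))"
```

```text
t 22.57 th -165.69 delta 131.69 r 0.0749 z 0.2232 Ftan(resist) 11.02 Frad 0.21 Fz 0.66 M [-2.58 -0.93  0.09] gap 0.0200
[[0.0056, 0.0056, 0.0002, 0]] [[0.0056, 0.0056, 0.0002, 0], [0.0105, 0.0117, 0.0003, 0]]
```

The force has risen from about 7.4 N to 11.0 N, and contact works out at about δ = 93°. That puts me about 38° past it, or 0.105 turn. I'll ease off the push and then let go.

>>> {"name": "carry_out", "arguments": {
  "increments": [
    [-0.001,-0.001,0,0],
    [-0.0018,-0.0018,0,0],
    [-0.0018,-0.0018,0,0]
  ]
}}

```text
t: 22.82
eef_pos: [0.507, -0.0692, 0.2228]
tool_rot: [0.919, 3.004, -0.002]
wrist_force: [0.4, -3.2, 2.6]
finger_gap: 0.0201
```

```bash
python3 -c "
from wind import *
rep()"
```

```text
t 22.82 th -164.85 delta 130.85 r 0.0751 z 0.2228 Ftan(resist) 3.17 Frad 0.48 Fz 2.60 M [-0.85 -0.34 -0.01] gap 0.0201
```

>>> {"name": "carry_out", "arguments": {
  "increments": [
    [0,0,0,0],
    [0,0,0,0],
    [0,0,0,0],
    [0,0,0,0],
    [0,0,0,0],
    [0,0,-0.01,0],
    [0,0,-0.03,0],
    [0,0,-0.055,0],
    [0,0,-0.08,0],
    [0,0,-0.1,0],
    [0,0,-0.11,0]
  ],
  "jaw": 65
}}

```text
t: 23.73
eef_pos: [0.5076, -0.0692, 0.3363]
tool_rot: [0.918, 3.001, -0.0]
wrist_force: [0.1, 0.2, 1.0]
finger_gap: 0.0558
```

```bash
python3 -c "
from wind import *
rep()
s=np.mean([r.read_camera('side').astype(float) for _ in range(2)],0);rep()
s=np.clip(s*1.5,0,255).astype(np.uint8)
crop(s,280,180,100,110,7,'pics/s20.png')"
```

```text
t 23.73 th -164.78 delta 130.78 r 0.0745 z 0.3363 Ftan(resist) -0.11 Frad -0.16 Fz 1.05 M [-0.04  0.    0.02] gap 0.0558
t 23.83 th -164.66 delta 130.66 r 0.0743 z 0.3353 Ftan(resist) 0.85 Frad -0.14 Fz -0.14 M [-0.04  0.01  0.  ] gap 0.0556
```

View pics/s20.png

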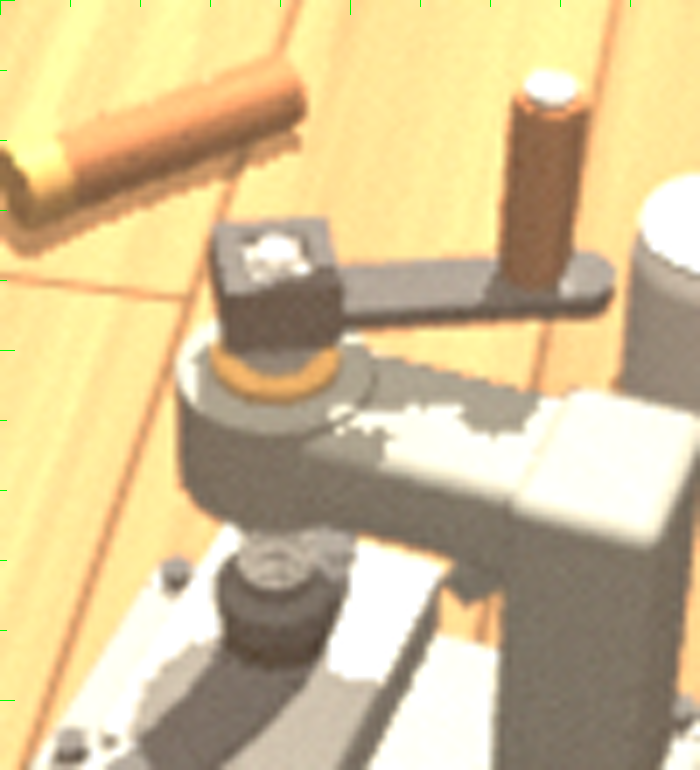

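The crank stays on the square with the robot clear. One last check of the blade and the other items against the first pictures.

```bash
python3 -c "
from wind import *
s=np.mean([r.read_camera('side').astype(float) for _ in range(4)],0)
a=np.load('pics/sideavg.npy')
A=np.clip(a*1.5,0,255).astype(np.uint8)[215:315,275:385];B=np.clip(s*1.5,0,255).astype(np.uint8)[215:315,275:385]
cv2.imwrite('pics/cmp.png',cv2.resize(np.hstack([A,B]),None,fx=3.6,fy=3.6,interpolation=cv2.INTER_CUBIC))
cv2.imwrite('pics/end.png',s.astype(np.uint8))
"
```

```text
(no output)
```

View pics/cmp.png

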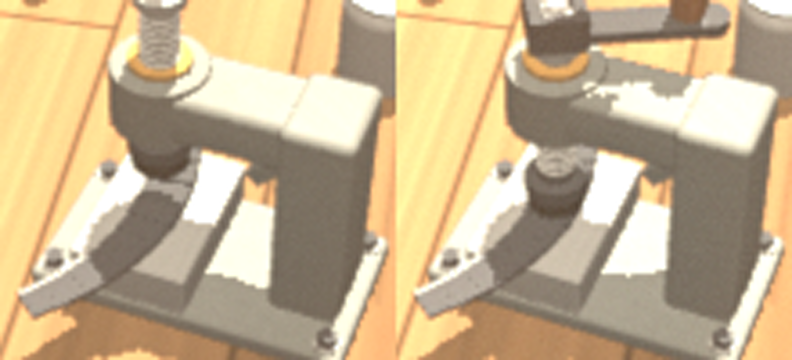

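View pics/end.png

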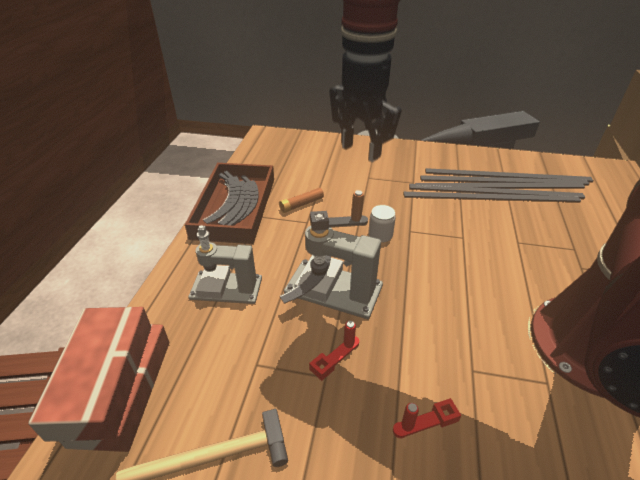

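The blade's end is at (30,300) in both crops, so it has not moved. The pad sits on the blade and the other items are where they were.

```bash
python3 -c "
from cell import r
print(r.hand_in())"
```

```text
the job is handed in; nothing more can be done
None
```

The crank is on the screw's square, the blade is clamped, and the job was handed in at about 24 s with the robot clear of everything.

- **Fitting:** I gripped the dark crank by its boss and lowered it onto the square until it met the shoulder.
- **Winding:** I turned it clockwise by the wooden grip for about 3.36 turns in all. The force at the grip stayed around 7 to 8 N until about 3.25 turns. It then rose to 10.2 N and 11.0 N, so I stopped roughly 0.1 turn past the point where the pad met the blade. I then eased off and let go.
- **Final checks:** The side camera shows the crank on the square and the pad on the blade. The blade's visible end is at the same pixels as at the start, and the tin, hammer, handle and red cranks look untouched.

- **Crank tilt:** Left unsupported, the crank sags about 4 to 5° towards its grip, because the hole is looser than the square. It is still on the square but does not lie perfectly flat.
- **Force slope:** The two readings after contact rose a little more gently than expected (about 24 N per turn instead of 35). The tenth of a turn is therefore good to about ±0.02 turn.

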